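# Load the drying box

## Task

Load the drying box for its next run: hook the prong of the pull hook into the finger hole of the tray lip, draw the tray fully out with it (never with the fingers), stand the hook back on its green pad, and set every transformer that lies about upright on the floor of the tray. When they are all in, push the tray fully home, then press the green cover on top down until its catch holds it shut, and last of all turn the hours knob back to its zero stop. Leave everything else where it is.

Things in the scene. Friction and masses are not known exactly. Their poses are not given: they have to be found in the camera images.
- dry_box: Fixed white box, 200 (x, depth) x 244 (y) x 78 mm high, on the bench. Origin: middle of its front lower edge (at bench height); x axis points from the front into the box, y to its left, z up. The tray comes out of the front (towards -x). On its top (78 mm up): cover on the +y half, knob on the -y half, a small steel catch block (top about 12 mm above the box top) at the middle of the cover's front edge. The knob's axis is at x = 40, y = -74 mm
- tray (a joint): How far the tray is out, m: 0 fully home, 0.12 fully out (stop). Friction about 1.5 N, stays where it is left
- tray_hole (a point): Centre of the round finger hole (26 mm diameter, vertical axis) at the upper face of the tray's blue lip; axes as the box. The lip is 6 mm thick, 64 mm wide (y), top 40 mm above the bench, and sticks out 42 mm from the tray's front panel; the hole centre is 21 mm behind the lip's front edge. The front panel is 236 mm wide and reaches 66 mm above the bench
- tray_floor (a point): Centre of the tray's floor (upper face, 14 mm above the bench), axes as the box; it moves with the tray and is 60 mm in front of the box front when fully out. Clear inside 121 mm (x) x 218 mm (y), side and back walls 20 mm above the floor, front panel 52 mm above it
- cover (a joint): Angle of the green cover, rad: 0 shut, grows as it opens; a spring lifts it to about 0.5 unless the catch holds it. Hinge along the box's y at the cover's rear edge. The catch gives way to a downward press of about 10 N near the front edge and then holds the cover at less than 0.03
- cover_edge (a point): Middle of the cover's front edge, on its upper face, 105 mm from the hinge axis; moves with the cover. Cover 122 mm wide (y); shut, this point is 93 mm above the bench and 29 mm behind the box front
- cover_hinge (a point): Middle of the cover's hinge axis: 134 mm behind the box front, 90 mm above the bench
- hours_knob (a joint): Reading of the hours knob, rad: 0 at the zero stop; grows clockwise seen from above, so the knob is zeroed by turning it anticlockwise (seen from above) until it stops. Turns with about 0.03 N m
- hours_knob_grip (a point): Point on the knob's vertical axis at the height to grip; the knob is a black bar 42 mm long and 14 mm thick, from 90 to 122 mm above the bench (this point at 115 mm), on a 44 mm disc (top 92 mm) over a 68 mm base; at reading 0 the bar lies along the box's x, at reading v it is turned by v clockwise from there. Grip the bar across its thickness
- hook_grip (a point): Pull hook, free, standing on its foot: upright orange handle 38 (x) x 22 (y) mm, from 5 to 71 mm above the underside of the foot; this point is the handle's centre line, 40 mm above the underside. Take it across y. From the handle a 10 mm square steel arm runs to +x (top 61 mm, underside 51 mm above the underside of the foot), ending in a prong of 9 mm diameter that points down. Foot 56 x 44 x 6 mm, from x = -30 to +26 mm. 0.2 kg. z up, x towards the prong
- hook_tip (a point): Lower end of the pull hook's prong: 66 mm in +x of the handle's centre line, 8 mm above the underside of the foot
- pad_top (a point): Centre of the fixed green parking pad's upper face; pad 110 (x) x 80 (y) x 3 mm. The hook's handle starts about 10 mm to -x of this point
- trafo_a_mid (a point): Transformer (some may be absent: None from the start): grey core 36 (x) x 44 (y) mm, 36 mm high above its foot, on a thin foot plate 36 x 62 mm (long along y); tags on top reach 43 mm. This point is on its centre line, 20 mm above its underside. Take it across x, by the core. About 0.3 kg
- trafo_b_mid (a point): Transformer like trafo_a
- trafo_c_mid (a point): Transformer like trafo_a
- capacitor: Bystander: loose blue can capacitor standing upright, 30 mm diameter x 46 mm; leave it alone. Origin: centre of its underside
Things that resemble listed ones, but are neither listed nor needed, are in the scene too. What is shaped like the part that bears trafo_b_mid but red is not meant.

How it is judged:
On the way, in this order (a step that is already met when the one before it is completed fails the run):
1. the tray is drawn fully out, with the prong of the pull hook in its finger hole (value of joint tray above 0.105 m and horizontal distance between hook_tip and tray_hole below 0.016 m and z of hook_tip in the frame of tray_hole below -0.004 m), for 0.1 s.
2. every transformer stands upright on the floor of the open tray, and the robot has let go of them (value of joint tray above 0.06 m and x of trafo_a_mid in the frame of tray_floor between -0.05 and 0.05 m and y of trafo_a_mid in the frame of tray_floor between -0.1 and 0.1 m and z of each of trafo_a_mid, trafo_b_mid, trafo_c_mid in the frame of tray_floor below 0.027 m and angle between each of trafo_a_mid, trafo_b_mid, trafo_c_mid's own z axis and vertical below 0.2 rad and x of trafo_b_mid in the frame of tray_floor between -0.05 and 0.05 m and y of trafo_b_mid in the frame of tray_floor between -0.1 and 0.1 m and x of trafo_c_mid in the frame of tray_floor between -0.05 and 0.05 m and y of trafo_c_mid in the frame of tray_floor between -0.1 and 0.1 m and contact force between each of trafo_a, trafo_b, trafo_c and the fingers below 0.1 N), for 0.2 s.
3. the tray is pushed fully home with the transformers in it (value of joint tray below 0.004 m and x of trafo_a_mid in the frame of tray_floor between -0.05 and 0.05 m and y of trafo_a_mid in the frame of tray_floor between -0.1 and 0.1 m and z of each of trafo_a_mid, trafo_b_mid, trafo_c_mid in the frame of tray_floor below 0.027 m and angle between each of trafo_a_mid, trafo_b_mid, trafo_c_mid's own z axis and vertical below 0.2 rad and x of trafo_b_mid in the frame of tray_floor between -0.05 and 0.05 m and y of trafo_b_mid in the frame of tray_floor between -0.1 and 0.1 m and x of trafo_c_mid in the frame of tray_floor between -0.05 and 0.05 m and y of trafo_c_mid in the frame of tray_floor between -0.1 and 0.1 m), for 0.2 s.
4. the cover is held shut by its catch with nothing pressing on it (value of joint cover below 0.04 rad and contact force between cover and the fingers below 0.1 N), for 0.2 s.
5. the hours knob is back at its zero stop (value of joint hours_knob below 0.07 rad), for 0.1 s.
At the end, for the whole second after the job is handed in: The tray is home (within 4 mm) with every transformer upright on its floor, the cover is held shut by its catch (under 0.04 rad), the hours knob is at its zero stop (within 0.07 rad), and the pull hook stands upright on its pad (handle within 40 mm of the pad's centre); all at rest (all of step 3 and value of joint cover below 0.04 rad and value of joint hours_knob below 0.07 rad and horizontal distance between hook_grip and pad_top below 0.04 m and angle between hook_grip's own z axis and vertical below 0.15 rad and height (world z) of hook_grip below 0.052 m and linear speed of each of trafo_a, trafo_b, trafo_c below 0.02 m/s); the robot touches nothing.
It fails at once if the fingers themselves draw the tray out (contact force between tray and the fingers above 1 N and value of joint tray between 0.012 and 0.1 m and velocity of joint tray above 0.03 m/s).
It fails at once if the bystander, the blue capacitor, is shoved more than 3 cm (distance of capacitor from where it was at the start of the episode above 0.03 m).
Of trafo_a, trafo_b, trafo_c only 2 to 3 are there at a start; the rules pass over those that are not, and their reading is None.
At some moment in a run one of trafo_a, trafo_b, trafo_c may be knocked a few centimetres aside while the robot is not near it.
It also fails if it takes over 210 s, if anything falls off the work surface, if the arm or the gripper's body presses on something with over 40 N, if the wrist force passes 120 N, or if a joint passes its speed limit or range.

## Robot

A 6-joint arm with a two-finger parallel gripper is mounted at the origin on a cart in front of the work surface, level with it; the furniture and walls round the work are solid. World frame = base frame: x ahead of the robot, y to its left, z up, the work surface at z = 0. Lengths are in m, angles in rad, forces in N, time in s.
With the tool pointing down it reaches from about 0.35 to 0.975 m from the base axis. Payload 4.9 kg.
Tool frame: the origin (TCP) lies on the centre line of the jaws, within the pads' length; the fingertips stand 14 mm ahead of it and the grasp point (between the pads) lies 5 mm behind it; y points along the fingers, z is the direction in which the jaws open and shut, and the axes are right-handed (so a half turn about y gives the same grasp; the last joint's range is limited). The gripper opens to 85 mm and grips with 20 to 120 N. Pads are 22 mm wide; open, the fingers measure 114 mm over their backs; the gripper's body (76 mm by 85 mm) begins 54 mm behind the grasp point. The pads swing forward as they close: fully open they stand 13 mm farther back than shut.
Start: joints at [-1.31, 0.053, 1.613, -0, 1.476, -0.119], TCP at [0.232, -0.58, 0.209] pointing down, gripper open.
Joint ranges: [-3.01, 3.01], [-1.01, 2.22], [0.06, 2.58], [-1.02, 4.17], [0.09, 2.62], [-3.14, 3.14]. Speed limits (rad/s): [2.57, 2.57, 3.14, 3.14, 3.14, 3.14].

## Interface

Orientations are given as a rotation vector (axis times angle).
In Python, from station import ctrl gives the robot as it stands.
- The arm moves only by the tool servo_tool, never from a script. Its arguments are lists of equal length, an entry for each row: "delta_pos": the shift along the tool's x, y, z in m, a list of three; "dr": the turn, a rotation vector about the tool's x, y, z in degrees, a list of three; "grip": the opening, from 0 (shut) to 1 (fully open). In form: {"delta_pos": [[x, y, z], ...], "dr": [[rx, ry, rz], ...], "grip": [grip, ...]}. A call has 1 to 5 rows; each row shifts and turns the pose as measured when the row begins, along the tool's axes as they then stand; what a row does not reach is not made up. A row lasts 1/8 s, in which the tool goes at most 62.5 mm and 10.7 degrees, less where a joint would pass 70% of its speed; a pose out of reach is approached as far as the arm can. A call is refused whole if a number of a shift passes 0.0625 or a number of a turn 10.7, either way. A call with a gripper value outside its range is refused whole. The fingers move at their own pace and stop on an object; "grip_force" is the grip in N (left out, the last holds). Time passes only in rows, so rows that do not move let the fingers close. It gives the time, the measured TCP pose, the force and the opening at its end, in the units of the state.
- ctrl.get_obs(): the state, without advancing time (a new reading comes with each control period).
- ctrl.get_image(name): name is "scene" or "top" or "wrist"; returns the picture (400x640x3 uint8, red, green, blue); there is no depth.
- ctrl.camera_params(name): a dict with "fovy" (degrees; the focal length in pixels is half the picture's height over the tangent of half this angle, whatever the lens; pixels are square), "cx", "cy" (the principal point, pixels), "eye" and "rotation" of the camera in the world. Camera axes: x right, y down, z forward; pixel columns grow to the right and rows downward; lengths in m; the calibration is good to about 2 mm. The wrist camera is an equidistant fisheye: a pixel r from the principal point sees the ray r / f radians off the axis. A picture is of the moment at which its call begins: read the wrist's pose just before it. camera_params takes no time and is no camera call; for the wrist camera it gives the pose at the moment of the call.
- ctrl.finish_job(): hands the job in, once; it reports no verdict.
Trained networks look in the newest picture that a camera, given by its name, has taken for a name from the list of things; names that differ only in an ending like _2 or _b are one class to them, and where a whole thing is asked for, a point or a joint stands for the part that bears it (a point fixed in the world has none). Each returns a list of dicts, best first, with "score" (0 to 1); they miss things now and then, are a little off and sometimes report something else, mostly with a low value. They report only what shows in the picture. A call takes as long as a camera call. They do not tell look-alikes from the thing itself.
- ctrl.masks_of(camera, label): "pixels" (400x640 bool, what is visible of it) and "extent" ([left, top, right, bottom] in pixels, round what is visible of it).
The state is a dict: "t": time; "q": joint angles; "dq": joint speeds; "effort": joint torques, N m; "tool_pos": TCP position; "tool_rot": TCP orientation; "contact_force": force on the tool from outside, world axes, zero at the start; "wrist_torque": the same for the moment, N m; "opening": finger opening in m.
Only numpy, scipy, OpenCV 4.12 (cv2) and the standard library are available. Lean on these libraries where they do the work, as an engineer would, in place of code of your own. Each camera call takes 0.05 s, during which the arm holds its last target.

## Working session

There is one attempt and no reset: what is moved stays moved. The work goes in short steps, Python scripts to look and compute and a tool call to move; the robot and the scene stay as the last step left them, time stands still between calls to the robot, and variables do not carry over. Pictures are saved under pics/ and viewed, and the job is handed in when it is done.

Besides the shell and the picture viewer there is one more tool, called after ">>>" as a command line: name --argument value ..., lists and objects as JSON in quotes. servo_tool: Moves the arm, as the interface text tells. Its arguments: {"type":"object","properties":{"delta_pos":{"type":"array","items":{"type":"array","items":{"type":"number"}}},"dr":{"type":"array","items":{"type":"array","items":{"type":"number"}}},"grip":{"type":"array","items":{"type":"number"}},"grip_force":{"type":"number"}},"required":["delta_pos","dr","grip"]}

```bash
ls; mkdir -p pics; python3 - <<'E'
from station import ctrl
import cv2
o=ctrl.get_obs(); print({k:(v if not hasattr(v,'round') else v) for k,v in o.items()})
for n in ['scene','top','wrist']:
    p=ctrl.camera_params(n); print(n,p)
    cv2.imwrite(f'pics/{n}0.png',ctrl.get_image(n)[:,:,::-1])
E
```

```text
pics
{'t': 0.0, 'q': array([-1.30998130e+00,  5.33711250e-02,  1.61431736e+00,  6.78648646e-06,
        1.47597926e+00, -1.19006233e-01]), 'dq': array([ 5.56769610e-05,  8.00187237e-04, -5.58537663e-05,  1.93745945e-03,
       -1.14687855e-03, -1.26101171e-03]), 'effort': array([ 5.02538533e-04, -3.93672574e+01, -3.70183182e+01, -7.58809676e-06,
        7.04180144e-03, -1.71586845e-05]), 'tool_pos': array([ 0.23154529, -0.57980191,  0.20754026]), 'tool_rot': array([-0.38722043,  2.01576777, -2.01152248]), 'contact_force': array([ 0.42819401, -0.12089128, -0.12779308]), 'wrist_torque': array([ 0.00348051,  0.00012565, -0.09669515]), 'opening': 0.0852266343235824}
scene {'fovy': 43.389382745752656, 'cx': 314.8809386753627, 'cy': 201.66068767057902, 'eye': array([-0.09163815,  0.39159783,  1.05585206]), 'rotation': array([-1.29866075,  2.34475482, -0.82826233])}
top {'fovy': 48.422897512271646, 'cx': 311.97584970554266, 'cy': 196.33355840747794, 'eye': array([ 0.47454092, -0.0090706 ,  1.48957542]), 'rotation': array([-2.14307195,  2.20148066, -0.07649331])}
wrist {'fovy': 65.70646984690485, 'cx': 322.58509660007627, 'cy': 196.873707617795, 'eye': array([ 0.30739079, -0.5508734 ,  0.3741183 ]), 'rotation': array([ 2.37124467, -1.60582094, -0.26482005])}
```

View pics/scene0.png

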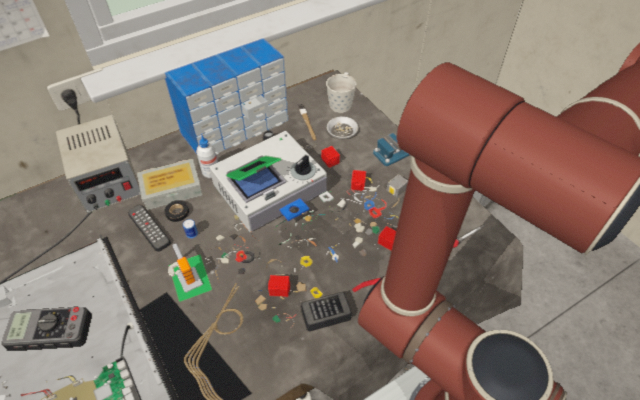

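View pics/top0.png

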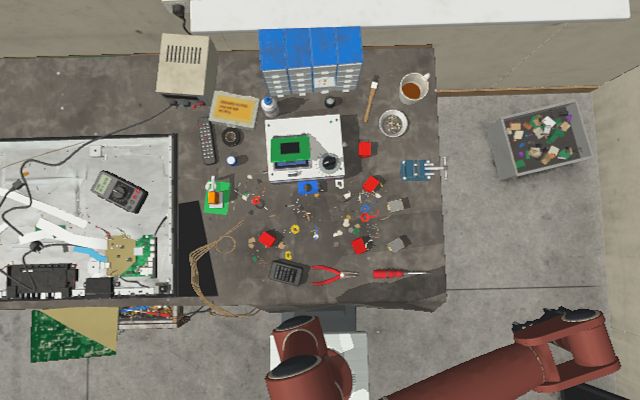

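View pics/wrist0.png

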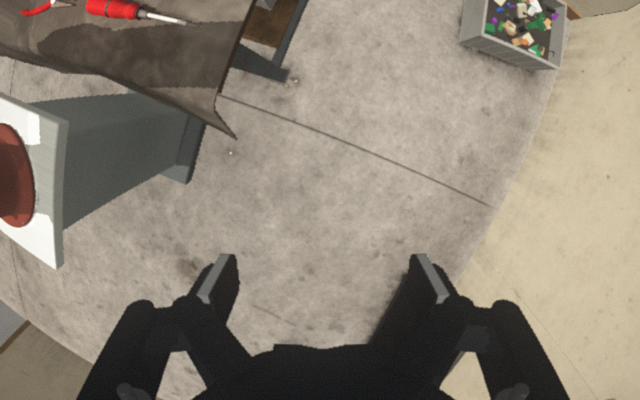

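```bash
cat > h.py <<'E'
import numpy as np, cv2
from station import ctrl
from scipy.spatial.transform import Rotation as R
def params(n):
    p=ctrl.camera_params(n); p['R']=R.from_rotvec(p['rotation']).as_matrix(); p['f']=200/np.tan(np.radians(p['fovy']/2)); return p
def ray(p,uv,fish=False):
    d=np.array([(uv[0]-p['cx']),(uv[1]-p['cy'])])/p['f']
    if fish:
        r=np.hypot(*d); v=np.array([*(d/max(r,1e-9)*np.sin(r)),np.cos(r)])
    else: v=np.array([d[0],d[1],1.0])
    return p['R']@v
def at(p,uv,z,fish=False):
    v=ray(p,uv,fish); return p['eye']+v*(z-p['eye'][2])/v[2]
def proj(p,X,fish=False):
    c=p['R'].T@(np.asarray(X)-p['eye'])
    if fish:
        r=np.hypot(c[0],c[1]); th=np.arctan2(r,c[2]); return np.array([p['cx'],p['cy']])+p['f']*th*c[:2]/max(r,1e-9)
    return np.array([p['cx'],p['cy']])+p['f']*c[:2]/c[2]
def shot(n,name=None):
    p=params(n); im=ctrl.get_image(n)
    if name: cv2.imwrite(f'pics/{name}.png',im[:,:,::-1])
    return p,im
def st():
    o=ctrl.get_obs(); M=R.from_rotvec(o['tool_rot']).as_matrix()
    print('t',round(o['t'],2),'pos',o['tool_pos'].round(4),'F',o['contact_force'].round(1),'op',round(o['opening'],4)); print('axes x,y,z cols:',M.round(3).tolist())
    return o,M
def goal(target,yawz=None):
    """remaining shift in tool axes for TCP target; yawz: desired direction (world deg) of tool z with tool y down"""
    o,M=st(); d=np.array(target)-o['tool_pos']
    print('world d',d.round(4),'tool d',(M.T@d).round(4))
    if yawz is not None:
        best=None
        for k in (0,180):
            a=np.radians(yawz+k); z=np.array([np.cos(a),np.sin(a),0]); y=np.array([0,0,-1.]); x=np.cross(y,z)
            G=np.stack([x,y,z],1); rv=np.degrees(R.from_matrix(M.T@G).as_rotvec())
            if best is None or np.linalg.norm(rv)<np.linalg.norm(best[0]): best=(rv,G)
        print('dr',best[0].round(2),'tool d in goal axes',(best[1].T@d).round(4))
E
python3 - <<'E'
from h import *
p,im=shot('top')
cv2.imwrite('pics/topz.png',cv2.resize(im[90:300,180:450],None,fx=2.9,fy=2.8,interpolation=cv2.INTER_CUBIC)[:,:,::-1])
for l in ['dry_box','hook_grip','trafo_a_mid','capacitor','cover','hours_knob','tray']:
    for m in ctrl.masks_of('top',l):
        px=m['pixels']; ys,xs=np.nonzero(px); col=im[px].mean(0).round()
        print(l,round(m['score'],2),np.round(m['extent']),xs.mean().round(1),ys.mean().round(1),len(xs),col, at(p,(xs.mean(),ys.mean()),0.03).round(3))
E
```

```text
hook_grip 0.24 [271. 174. 342. 194.] 307.6 183.1 497 [ 86. 111. 153.] [0.641 0.022 0.03 ]
capacitor 0.39 [225. 159. 241. 168.] 231.1 160.8 95 [147. 160. 178.] [0.723 0.274 0.03 ]
capacitor 0.19 [322. 159. 335. 168.] 328.1 163.0 143 [57. 58. 60.] [ 0.706 -0.048  0.03 ]
cover 0.85 [270. 135. 312. 162.] 289.1 148.5 1022 [ 46. 121.  69.] [0.759 0.08  0.03 ]
hours_knob 0.65 [263. 113. 347. 194.] 303.9 150.8 5139 [153. 172. 162.] [0.749 0.031 0.03 ]
hours_knob 0.54 [319. 156. 337. 172.] 328.3 163.0 126 [54. 55. 57.] [ 0.706 -0.048  0.03 ]
hours_knob 0.2 [273. 174. 343. 194.] 305.7 183.3 509 [ 87. 111. 151.] [0.641 0.028 0.03 ]
tray 0.3 [208. 176. 225. 207.] 214.5 194.2 317 [170. 145. 101.] [0.613 0.33  0.03 ]
```

View pics/topz.png

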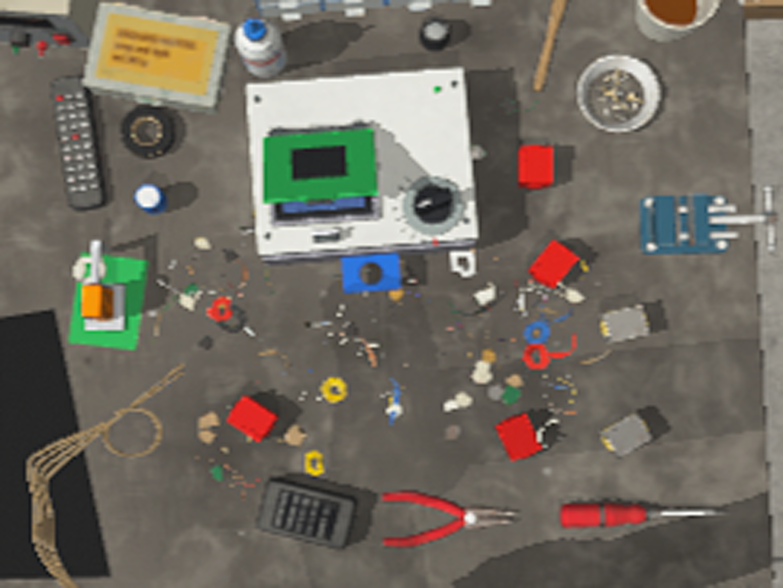

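```bash
python3 - <<'E'
from h import *
p,im=shot('top')
def crop(x0,y0,x1,y1,s,n):cv2.imwrite(f'pics/{n}.png',cv2.resize(im[y0:y1,x0:x1],None,fx=s,fy=s,interpolation=cv2.INTER_CUBIC)[:,:,::-1])
crop(195,165,245,225,9,'hk0');crop(258,105,358,205,6,'bx0');crop(375,190,425,260,8,'tr0')
E
```

```text
(no output)
```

View pics/hk0.png

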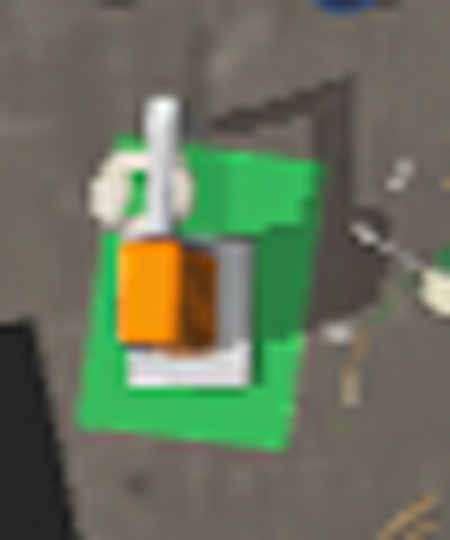

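View pics/bx0.png

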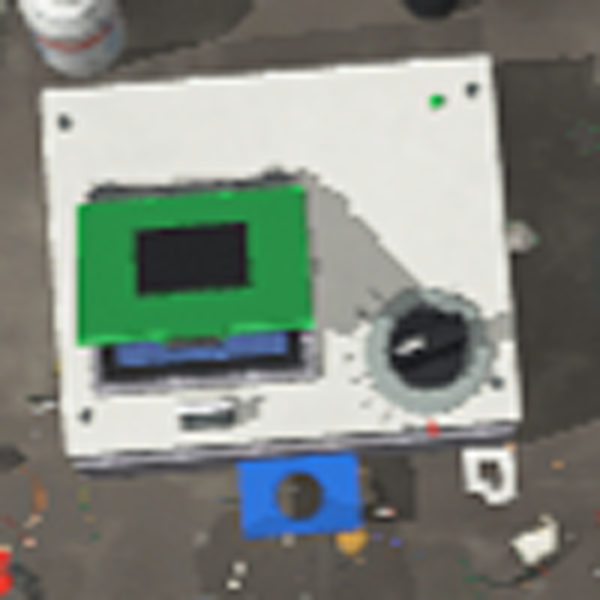

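View pics/tr0.png

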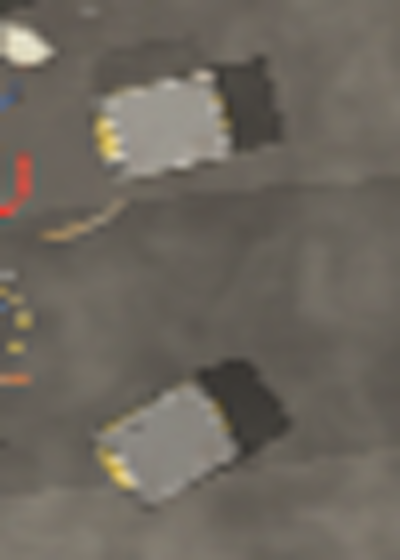

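```bash
cat > m.py <<'E'
from h import *
p=params('top')
c=lambda u,v:(258+(u+.5)/6-.5,105+(v+.5)/6-.5)
Q=[at(p,c(*q),0.078)[:2] for q in [(42,90),(492,57),(520,422),(68,455)]]
print('box corners',np.round(Q,4))
loc=np.array([[.2,.122],[.2,-.122],[0,-.122],[0,.122]])
A=loc-loc.mean(0);B=np.array(Q)-np.mean(Q,0)
th=np.arctan2((A[:,0]*B[:,1]-A[:,1]*B[:,0]).sum(),(A*B).sum()); Rm=np.array([[np.cos(th),-np.sin(th)],[np.sin(th),np.cos(th)]])
o=np.mean(Q,0)-Rm@loc.mean(0); print('yaw deg',np.degrees(th),'origin',o.round(4),'res',(loc@Rm.T+o-Q).round(4).tolist())
print('hole',at(p,c(300,496),0.04).round(4),'pred home',(Rm@[-.021,0]+o).round(4), 'lip corners',[at(p,c(*q),.04)[:2].round(4).tolist() for q in [(238,463),(356,455),(362,527),(245,538)]])
print('knob',at(p,c(430,348),0.122).round(4),'pred',(Rm@[.04,-.074]+o).round(4))
h=lambda u,v:(195+(u+.5)/9-.5,165+(v+.5)/9-.5)
H=[at(p,h(*q),0.003)[:2] for q in [(118,137),(325,160),(288,450),(78,428)]]
print('pad',np.round(H,4),np.mean(H,0).round(4))
T=[at(p,h(*q),0.074)[:2] for q in [(118,240),(180,238),(180,345),(118,342)]]
print('handle top',np.round(T,4),np.mean(T,0).round(4))
print('arm tip',at(p,h(161,97),0.064).round(4))
t=lambda u,v:(375+(u+.5)/8-.5,190+(v+.5)/8-.5)
for qs in ([(102,108),(218,82),(232,155),(133,178)],[(100,437),(195,385),(240,450),(155,505)]):
    X=[at(p,t(*q),0.037)[:2] for q in qs]; print('trafo',np.round(X,4).tolist(),np.mean(X,0).round(4))
E
python3 m.py
```

```text
box corners [[ 0.8463  0.1547]
 [ 0.8571 -0.0883]
 [ 0.6587 -0.097 ]
 [ 0.6478  0.1443]]
yaw deg 2.644816393115833 origin [0.6526 0.0238] res [[0.0004, 0.0002], [0.0009, -0.0005], [-0.0005, -0.0011], [-0.0008, 0.0014]]
hole [0.6264 0.022  0.04  ] pred home [0.6316 0.0228] lip corners [[0.6454, 0.0554], [0.648, -0.0092], [0.6084, -0.0114], [0.6042, 0.0525]]
knob [ 0.6928 -0.049   0.122 ] pred [ 0.696  -0.0483]
pad [[0.6649 0.3594]
 [0.6541 0.2816]
 [0.5458 0.2966]
 [0.5561 0.3751]] [0.6052 0.3282]
handle top [[0.6189 0.342 ]
 [0.619  0.3199]
 [0.5808 0.3202]
 [0.5824 0.3423]] [0.6003 0.3311]
arm tip [0.6712 0.3286 0.064 ]
trafo [[0.5675, -0.237], [0.5769, -0.2846], [0.5469, -0.289], [0.5386, -0.2484]] [ 0.5575 -0.2648]
trafo [[0.4341, -0.2308], [0.4541, -0.27], [0.4274, -0.2871], [0.4062, -0.2519]] [ 0.4304 -0.2599]
```

```bash
python3 - <<'E'
from h import *
goal([0.43,-0.2,0.28],0)
goal([0.43,-0.2,0.28],90)
E
```

```text
t 0.6 pos [ 0.2317 -0.5805  0.2088] F [-0.5 -0.  -0.2] op 0.0856
axes x,y,z cols: [[-0.929, 0.0, 0.371], [-0.371, -0.0, -0.929], [0.0, -1.0, 0.0]]
world d [0.1983 0.3805 0.0712] tool d [-0.3252 -0.0712 -0.2798]
dr [ -0.   -68.24   0.  ] tool d in goal axes [-0.3805 -0.0712  0.1983]
t 0.6 pos [ 0.2317 -0.5805  0.2088] F [-0.5 -0.  -0.2] op 0.0856
axes x,y,z cols: [[-0.929, 0.0, 0.371], [-0.371, -0.0, -0.929], [0.0, -1.0, 0.0]]
world d [0.1983 0.3805 0.0712] tool d [-0.3252 -0.0712 -0.2798]
dr [-0.   21.76  0.  ] tool d in goal axes [-0.1983 -0.0712 -0.3805]
```

>>> servo_tool --delta_pos '[[-0.03,-0.02,-0.04],[-0.04,-0.015,-0.04],[-0.045,-0.01,-0.035],[-0.045,-0.01,-0.035],[-0.045,-0.01,-0.035]]' --dr '[[0,0,0],[0,0,0],[0,0,0],[0,0,0],[0,0,0]]' --grip '[1,1,1,1,1]'

```text
t: 1.23
tool_pos: [0.355, -0.3284, 0.2744]
tool_rot: [-0.379, 2.02, -2.015]
contact_force: [-0.1, -0.2, 0.0]
opening: 0.0855
```

```bash
python3 - <<'E'
from h import *
goal([0.43,-0.2,0.28],90)
E
```

```text
t 1.23 pos [ 0.355  -0.3284  0.2744] F [-0.1 -0.2  0. ] op 0.0855
axes x,y,z cols: [[-0.932, 0.001, 0.364], [-0.364, 0.003, -0.932], [-0.002, -1.0, -0.002]]
world d [0.075  0.1284 0.0056] tool d [-0.1166 -0.0052 -0.0924]
dr [ 0.14 21.33 -0.06] tool d in goal axes [-0.075  -0.0056 -0.1284]
```

```bash
python3 - <<'E'
from h import *
p,im=shot('wrist','w1')
for m in ctrl.masks_of('wrist','trafo_a_mid'):
    px=m['pixels']; ys,xs=np.nonzero(px); print(round(m['score'],2),np.round(m['extent']),im[px].mean(0).round(),at(p,(xs.mean(),ys.mean()),.03,True).round(3))
E
```

```text
(no output)
```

View pics/w1.png

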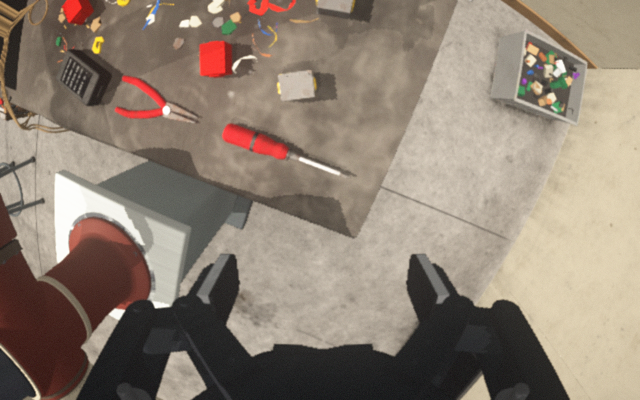

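>>> servo_tool --delta_pos '[[-0.02,0,-0.055],[-0.02,0,-0.055],[-0.015,0,-0.055],[-0.01,0,-0.06],[-0.005,0,-0.06]]' --dr '[[0,5,0],[0,5,0],[0,5,0],[0,5,0],[0,1.5,0]]' --grip '[1,1,1,1,1]'

```text
t: 1.95
tool_pos: [0.37, -0.0281, 0.2763]
tool_rot: [-0.025, -2.216, 2.215]
contact_force: [1.1, -0.1, 0.2]
opening: 0.0854
```

```bash
python3 - <<'E'
from h import *
goal([0.53,0.31,0.22],90)
E
```

```text
t 1.95 pos [ 0.37   -0.0281  0.2763] F [ 1.1 -0.1  0.2] op 0.0854
axes x,y,z cols: [[-1.0, 0.005, -0.018], [0.018, 0.001, -1.0], [-0.005, -1.0, -0.001]]
world d [ 0.16    0.3381 -0.0563] tool d [-0.1538  0.0574 -0.3408]
dr [ 0.03 -1.01 -0.3 ] tool d in goal axes [-0.16    0.0563 -0.3381]
```

>>> servo_tool --delta_pos '[[-0.025,0.008,-0.056],[-0.025,0.008,-0.056],[-0.025,0.008,-0.056],[-0.025,0.012,-0.055],[-0.025,0.012,-0.055]]' --dr '[[0,-1,0],[0,0,0],[0,0,0],[0,0,0],[0,0,0]]' --grip '[1,1,1,1,1]'

```text
t: 2.58
tool_pos: [0.4989, 0.254, 0.2322]
tool_rot: [0.02, 2.211, -2.215]
contact_force: [1.4, -0.5, -0.3]
opening: 0.0855
```

>>> servo_tool --delta_pos '[[-0.025,0.008,-0.05],[0,0,0]]' --dr '[[0,0,0],[0,0,0]]' --grip '[1,1]'

```text
t: 2.82
tool_pos: [0.5251, 0.3076, 0.2206]
tool_rot: [0.011, 2.209, -2.218]
contact_force: [-0.5, -0.0, 0.4]
opening: 0.0853
```

```bash
python3 - <<'E'
from h import *
goal([0.6,0.33,0.055],90)
p,im=shot('wrist','w2')
E
```

```text
t 2.83 pos [0.5251 0.3076 0.2206] F [-0.5 -0.   0.4] op 0.0853
axes x,y,z cols: [[-1.0, 0.013, 0.003], [-0.003, -0.004, -1.0], [-0.013, -1.0, 0.004]]
world d [ 0.0749  0.0224 -0.1656] tool d [-0.0729  0.1665 -0.0229]
dr [-0.25  0.16 -0.74] tool d in goal axes [-0.0749  0.1656 -0.0224]
```

View pics/w2.png

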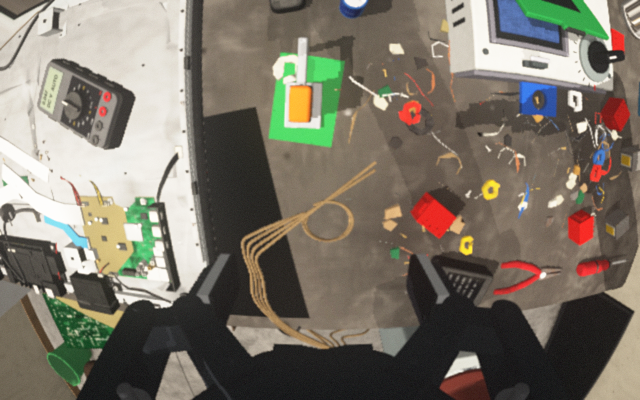

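```bash
python3 - <<'E'
from h import *
im=cv2.imread('pics/w2.png')
cv2.imwrite('pics/w2c.png',cv2.resize(im[30:155,250:360],None,fx=5,fy=5,interpolation=cv2.INTER_CUBIC))
E
```

```text
(no output)
```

View pics/w2c.png

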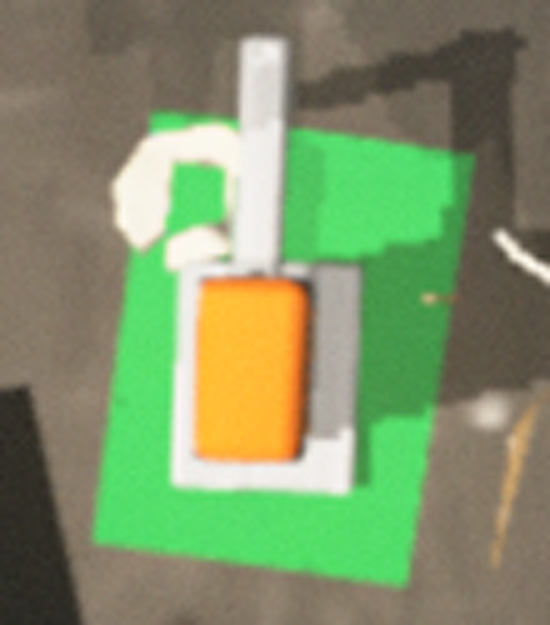

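```bash
python3 - <<'E'
from h import *
p=params('wrist')
c=lambda q:(250+(q[0]+.5)/5-.5,30+(q[1]+.5)/5-.5)
T=[at(p,c(q),0.074,True)[:2] for q in [(202,280),(306,284),(300,462),(195,458)]]
print(np.round(T,4),np.mean(T,0).round(4))
for q in [(264,39),(257,265)]: print('arm',at(p,c(q),.064,True).round(4))
F=[at(p,c(q),0.009,True)[:2] for q in [(180,265),(360,265),(352,494),(172,488)]]
print('foot',np.round(F,4),np.mean(F,0).round(4))
F=[at(p,c(q),0.003,True)[:2] for q in [(152,110),(475,155),(408,585),(93,543)]]
print('pad',np.round(F,4),np.mean(F,0).round(4))
E
```

```text
[[0.6202 0.3377]
 [0.619  0.3168]
 [0.5828 0.3181]
 [0.5838 0.3394]] [0.6014 0.328 ]
arm [0.6721 0.3258 0.064 ]
arm [0.6236 0.3272 0.064 ]
foot [[0.6273 0.3495]
 [0.6268 0.306 ]
 [0.5704 0.3079]
 [0.5723 0.3521]] [0.5992 0.3289]
pad [[0.6673 0.357 ]
 [0.6552 0.278 ]
 [0.5469 0.2939]
 [0.5582 0.3732]] [0.6069 0.3255]
```

>>> servo_tool --delta_pos '[[-0.04,0.01,-0.012],[-0.034,0.035,-0.0095],[0,0.04,0],[0,0.04,0]]' --dr '[[0,2.2,-0.7],[0,0,0],[0,0,0],[0,0,0]]' --grip '[1,1,1,1]'

```text
t: 3.38
tool_pos: [0.6066, 0.3222, 0.1036]
tool_rot: [-0.065, -2.207, 2.207]
contact_force: [-0.0, -0.8, 0.1]
opening: 0.0856
```

```bash
python3 - <<'E'
from h import *
goal([0.601,0.329,0.041],88)
E
```

```text
t 3.38 pos [0.6066 0.3222 0.1036] F [-0.  -0.8  0.1] op 0.0856
axes x,y,z cols: [[-0.999, 0.016, -0.043], [0.043, -0.001, -0.999], [-0.016, -1.0, -0.0]]
world d [-0.0056  0.0068 -0.0626] tool d [ 0.0068  0.0625 -0.0066]
dr [ 0.   -0.48 -0.9 ] tool d in goal axes [ 0.0058  0.0626 -0.0066]
```

>>> servo_tool --delta_pos '[[0.007,0.01,-0.0066],[0,0.02,0],[0,0.02,0],[0,0.008,0],[0,0,0]]' --dr '[[0,-0.5,-0.9],[0,0,0],[0,0,0],[0,0,0],[0,0,0]]' --grip '[1,1,1,1,1]'

```text
t: 4.0
tool_pos: [0.5997, 0.3265, 0.0443]
tool_rot: [-0.04, -2.203, 2.203]
contact_force: [-0.4, -0.8, 0.8]
opening: 0.0853
```

```bash
python3 - <<'E'
from h import *
goal([0.601,0.329,0.041],88)
shot('wrist','w3')
E
```

```text
t 4.0 pos [0.5997 0.3265 0.0443] F [-0.4 -0.8  0.8] op 0.0853
axes x,y,z cols: [[-0.999, -0.0, -0.037], [0.037, -0.0, -0.999], [0.0, -1.0, 0.0]]
world d [ 0.0013  0.0025 -0.0033] tool d [-0.0012  0.0033 -0.0025]
dr [-0.01 -0.11  0.01] tool d in goal axes [-0.0012  0.0033 -0.0025]
```

View pics/w3.png

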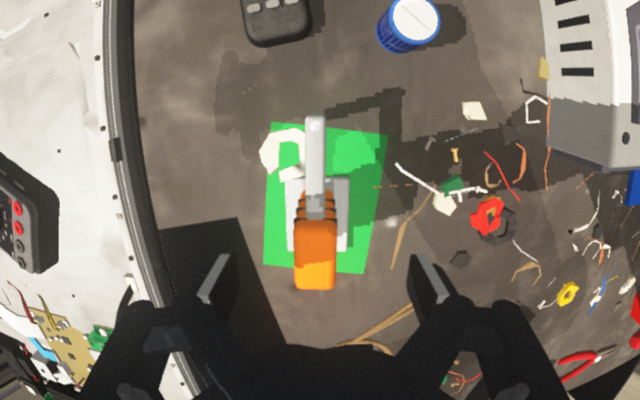

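>>> servo_tool --delta_pos '[[-0.0012,0.003,-0.0025],[0,0,0],[0,0,0],[0,0,0],[0,0,0]]' --dr '[[0,0,0],[0,0,0],[0,0,0],[0,0,0],[0,0,0]]' --grip '[1,0,0,0,0]' --grip_force 60

```text
t: 4.68
tool_pos: [0.6033, 0.3305, 0.0448]
tool_rot: [-0.046, -2.208, 2.203]
contact_force: [0.4, 0.2, -1.6]
opening: 0.0204
```

>>> servo_tool --delta_pos '[[0,0,0],[0,0,0],[0,-0.02,0],[0,-0.03,0],[0,-0.03,0]]' --dr '[[0,0,0],[0,0,0],[0,0,0],[0,0,0],[0,0,0]]' --grip '[0,0,0,0,0]'

```text
t: 5.3
tool_pos: [0.5999, 0.3288, 0.1237]
tool_rot: [-0.036, -2.2, 2.203]
contact_force: [0.4, -0.1, -2.6]
opening: 0.0199
```

```bash
python3 - <<'E'
from h import *
goal([0.54,0.02,0.14],92.6)
shot('wrist','w4')
E
```

```text
t 5.3 pos [0.5999 0.3288 0.1237] F [ 0.4 -0.1 -2.6] op 0.0199
axes x,y,z cols: [[-0.999, -0.003, -0.036], [0.036, -0.002, -0.999], [0.003, -1.0, 0.002]]
world d [-0.0599 -0.3088  0.0163] tool d [ 0.0486 -0.0156  0.3109]
dr [-0.09 -4.69  0.19] tool d in goal axes [ 0.0738 -0.0163  0.3058]
```

View pics/w4.png

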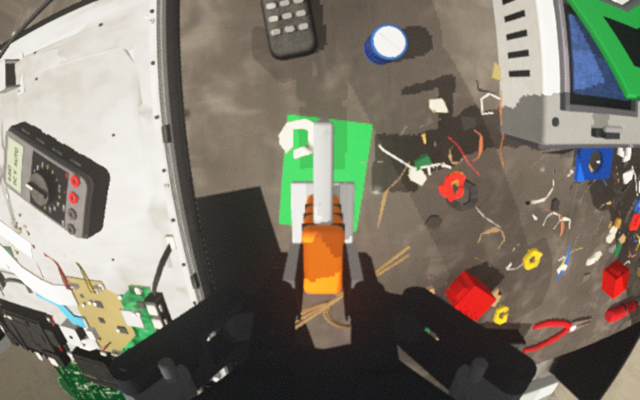

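>>> servo_tool --delta_pos '[[0.03,-0.005,0.03],[0.03,-0.005,0.05],[0.01,0,0.06],[0,0,0.06],[0,0,0.06]]' --dr '[[0,-1.7,0],[0,-1.5,0],[0,-1.5,0],[0,0,0],[0,0,0]]' --grip '[0,0,0,0,0]'

```text
t: 5.98
tool_pos: [0.538, 0.0687, 0.1431]
tool_rot: [-0.048, 2.19, -2.183]
contact_force: [0.5, -0.4, -1.3]
opening: 0.0198
```

```bash
python3 - <<'E'
from h import *
goal([0.53,0.018,0.12],92.6)
E
```

```text
t 5.97 pos [0.538  0.0687 0.1431] F [ 0.5 -0.4 -1.3] op 0.0198
axes x,y,z cols: [[-0.998, 0.013, 0.056], [-0.056, 0.003, -0.998], [-0.013, -1.0, -0.003]]
world d [-0.008  -0.0507 -0.0231] tool d [0.0112 0.0229 0.0502]
dr [ 0.15  0.64 -0.75] tool d in goal axes [0.0103 0.0231 0.0503]
```

>>> servo_tool --delta_pos '[[0.005,0.01,0.04],[0,0.013,0.01],[0,0,0]]' --dr '[[0,0.6,-0.7],[0,0,0],[0,0,0]]' --grip '[0,0,0]'

```text
t: 6.35
tool_pos: [0.5357, 0.0138, 0.1205]
tool_rot: [-0.04, 2.202, -2.197]
contact_force: [0.5, -0.2, -2.0]
opening: 0.0197
```

```bash
python3 - <<'E'
from h import *
goal([0.5605,0.019,0.088],92.6)
p,im=shot('wrist','w5')
E
```

```text
t 6.35 pos [0.5357 0.0138 0.1205] F [ 0.5 -0.2 -2. ] op 0.0197
axes x,y,z cols: [[-0.999, 0.003, 0.04], [-0.04, 0.002, -0.999], [-0.003, -1.0, -0.002]]
world d [ 0.0248  0.0052 -0.0325] tool d [-0.0248  0.0326 -0.0042]
dr [ 0.13 -0.31 -0.18] tool d in goal axes [-0.025   0.0325 -0.0041]
```

View pics/w5.png

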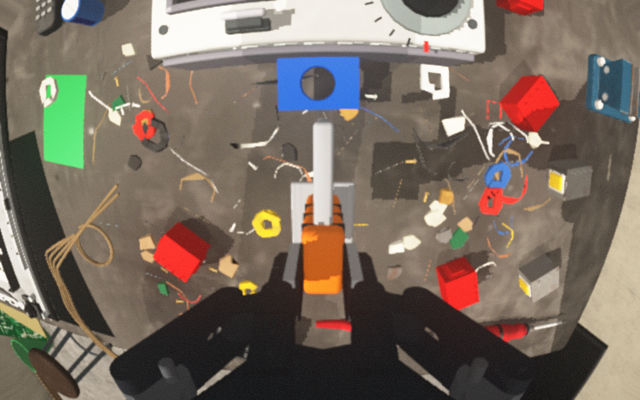

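```bash
python3 - <<'E'
from h import *
p=params('wrist'); im=cv2.imread('pics/w5.png')
cv2.imwrite('pics/w5c.png',cv2.resize(im[40:150,260:380],None,fx=6,fy=5,interpolation=cv2.INTER_CUBIC))
print('hole',at(p,(318,83),.04,True),'arm end',at(p,(322.5,124),.1405,True))
for q in [(277,58),(359.5,57),(359.5,109.5),(278.5,110)]: print(at(p,q,.04,True).round(4))
o=ctrl.get_obs();M=R.from_rotvec(o['tool_rot']).as_matrix()
print('pred tip',o['tool_pos']+M@[-.066,.033,0])
for z in (.04,): print(proj(p,o['tool_pos']+M@[-.066,-.02,0],True))
E
```

```text
hole [0.62904689 0.02094541 0.04      ] arm end [0.60473208 0.01610521 0.1405    ]
[0.6487 0.0541 0.04  ]
[ 0.6519 -0.0107  0.04  ]
[ 0.6095 -0.0128  0.04  ]
[0.6066 0.0516 0.04  ]
pred tip [0.60245062 0.01695937 0.08869329]
[320.70504351 129.42785541]
```

View pics/w5c.png

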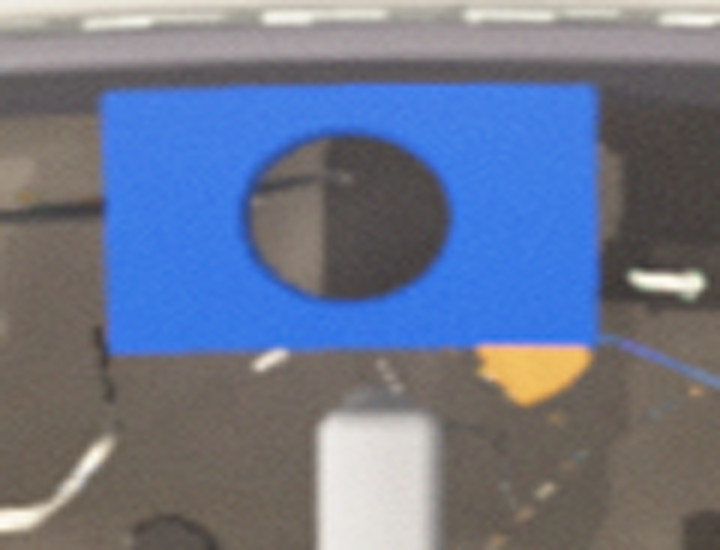

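>>> servo_tool --delta_pos '[[-0.0263,0,-0.004],[0,0,0],[0,0.024,0],[0,0,0]]' --dr '[[0,-0.3,0],[0,0,0],[0,0,0],[0,0,0]]' --grip '[0,0,0,0]'

```text
t: 6.9
tool_pos: [0.5634, 0.0248, 0.0989]
tool_rot: [-0.052, 2.195, -2.188]
contact_force: [-0.0, -0.0, -1.4]
opening: 0.0201
```

```bash
python3 - <<'E'
from h import *
goal([0.562,0.0188,0.061],92.6)
p,im=shot('wrist','w6')
cv2.imwrite('pics/w6c.png',cv2.resize(im[40:150,260:380],None,fx=6,fy=5,interpolation=cv2.INTER_CUBIC)[:,:,::-1])
p,im=shot('scene','s6')
cv2.imwrite('pics/s6c.png',cv2.resize(im[150:250,200:340],None,fx=5,fy=5,interpolation=cv2.INTER_CUBIC)[:,:,::-1])
E
```

```text
t 6.9 pos [0.5634 0.0248 0.0989] F [-0.  -0.  -1.4] op 0.0201
axes x,y,z cols: [[-0.999, 0.006, 0.053], [-0.053, 0.003, -0.999], [-0.006, -1.0, -0.003]]
world d [-0.0014 -0.006  -0.0379] tool d [0.0019 0.0379 0.006 ]
dr [ 0.18  0.46 -0.34] tool d in goal axes [0.0017 0.0379 0.0059]
```

View pics/w6c.png

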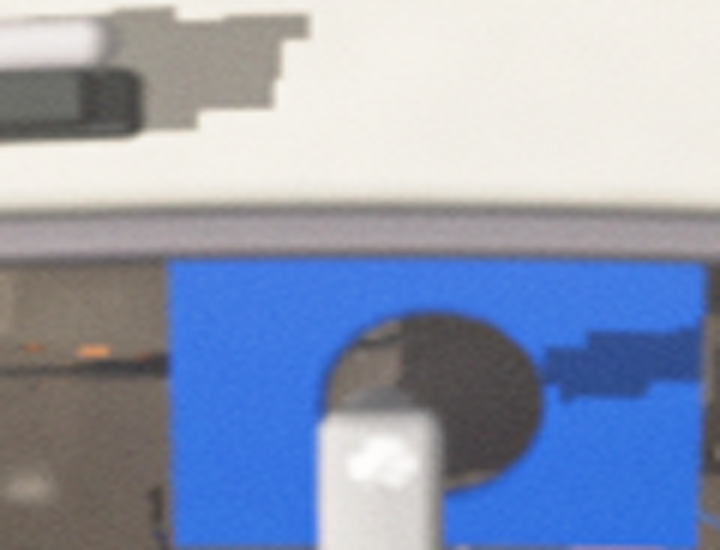

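View pics/s6c.png

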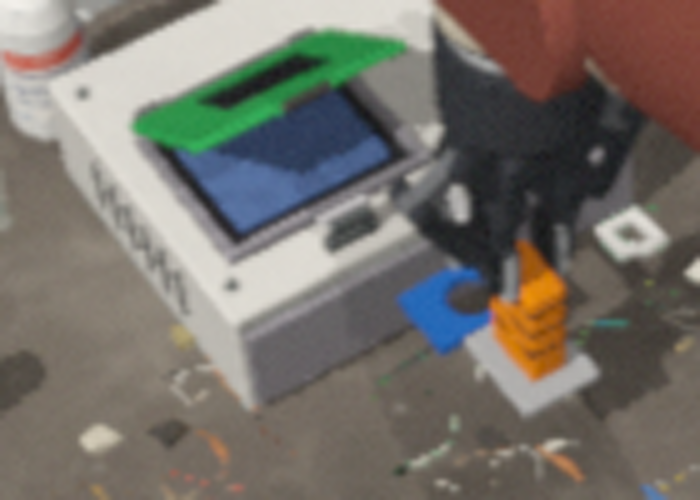

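>>> servo_tool --delta_pos '[[0.0015,0.0,0.006],[0,0,0]]' --dr '[[0,0.4,-0.3],[0,0,0]]' --grip '[0,0]'

```text
t: 7.25
tool_pos: [0.5654, 0.018, 0.1041]
tool_rot: [-0.04, 2.196, -2.192]
contact_force: [-0.3, 0.4, -2.1]
opening: 0.0194
```

```bash
python3 - <<'E'
from h import *
goal([0.562,0.0188,0.061],92.6)
p,im=shot('wrist','w7')
cv2.imwrite('pics/w7c.png',cv2.resize(im[40:150,260:380],None,fx=6,fy=5,interpolation=cv2.INTER_CUBIC)[:,:,::-1])
E
```

```text
t 7.25 pos [0.5654 0.018  0.1041] F [-0.3  0.4 -2.1] op 0.0194
axes x,y,z cols: [[-0.999, 0.009, 0.046], [-0.046, 0.002, -0.999], [-0.009, -1.0, -0.002]]
world d [-0.0034  0.0008 -0.0431] tool d [ 0.0038  0.043  -0.0009]
dr [ 0.09  0.04 -0.53] tool d in goal axes [ 0.0034  0.0431 -0.001 ]
```

View pics/w7c.png

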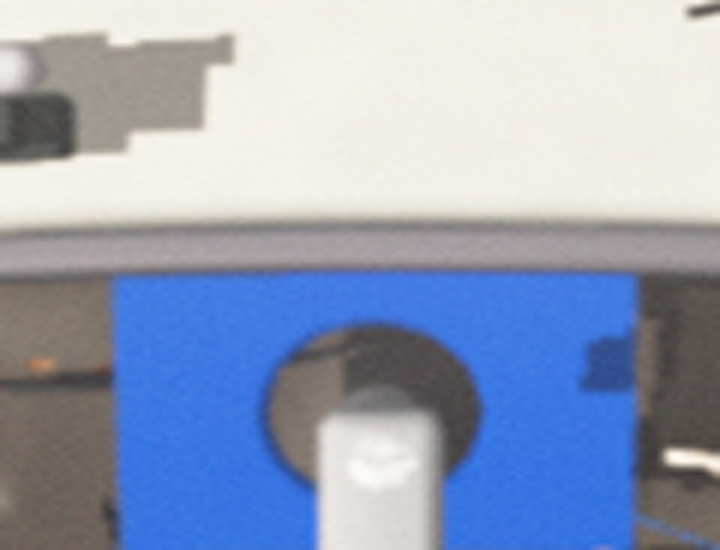

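>>> servo_tool --delta_pos '[[0.003,0.012,0],[0,0.012,0],[0,0.012,0],[0,0.006,0],[0,0,0]]' --dr '[[0,0,-0.5],[0,0,0],[0,0,0],[0,0,0],[0,0,0]]' --grip '[0,0,0,0,0]'

```text
t: 7.92
tool_pos: [0.5614, 0.018, 0.0579]
tool_rot: [-0.053, 2.202, -2.197]
contact_force: [-0.4, 0.1, -1.7]
opening: 0.0195
```

```bash
python3 - <<'E'
from h import *
goal([0.562,0.0188,0.061],92.6)
p,im=shot('wrist','w8')
cv2.imwrite('pics/w8c.png',cv2.resize(im[40:150,260:380],None,fx=6,fy=5,interpolation=cv2.INTER_CUBIC)[:,:,::-1])
E
```

```text
t 7.92 pos [0.5614 0.018  0.0579] F [-0.4  0.1 -1.7] op 0.0195
axes x,y,z cols: [[-0.999, -0.002, 0.046], [-0.046, 0.002, -0.999], [0.002, -1.0, -0.002]]
world d [0.0006 0.0008 0.0031] tool d [-0.0006 -0.0031 -0.0008]
dr [0.13 0.02 0.12] tool d in goal axes [-0.0006 -0.0031 -0.0008]
```

View pics/w8c.png

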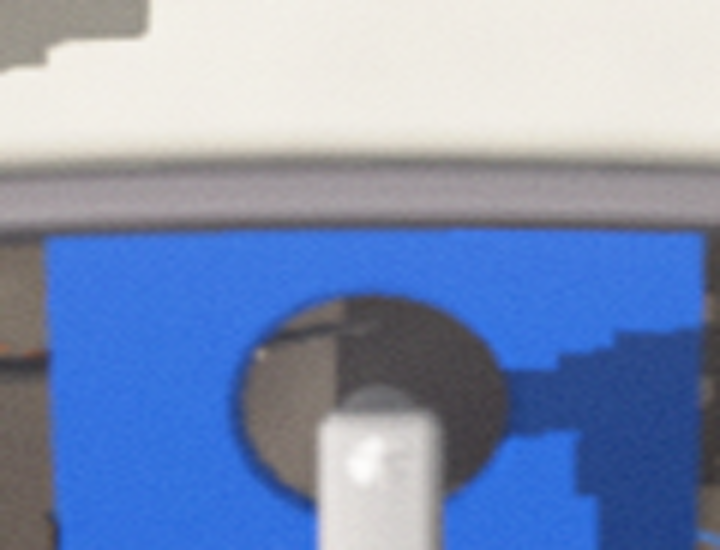

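>>> servo_tool --delta_pos '[[0.01,0,0],[0.012,0,0],[0.015,0,0],[0.015,0,0],[0.015,0,0]]' --dr '[[0,0,0],[0,0,0],[0,0,0],[0,0,0],[0,0,0]]' --grip '[0,0,0,0,0]'

```text
t: 8.6
tool_pos: [0.4947, 0.0145, 0.0609]
tool_rot: [-0.04, 2.195, -2.193]
contact_force: [2.2, -0.3, -3.6]
opening: 0.0197
```

```bash
python3 - <<'E'
from h import *
goal([0.562-.126,0.0188-.126*.046,0.06],92.6)
p,im=shot('wrist','w9')
E
```

```text
t 8.6 pos [0.4947 0.0145 0.0609] F [ 2.2 -0.3 -3.6] op 0.0197
axes x,y,z cols: [[-0.999, 0.009, 0.046], [-0.046, 0.001, -0.999], [-0.009, -1.0, -0.001]]
world d [-0.0587 -0.0015 -0.0009] tool d [ 0.0587  0.0004 -0.0012]
dr [ 0.05  0.02 -0.51] tool d in goal axes [ 0.0587  0.0009 -0.0012]
```

View pics/w9.png

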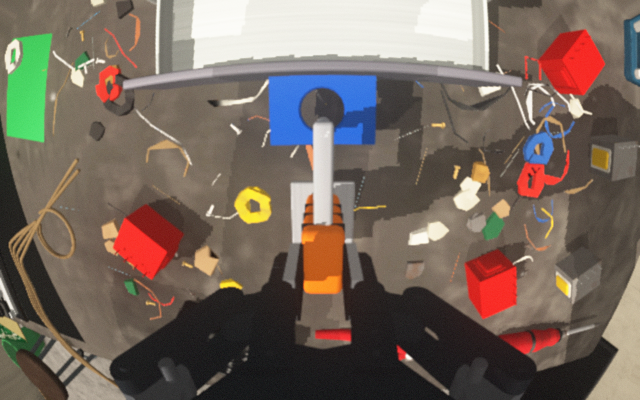

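Tray is following: lip now at (322,108), well out of the box.

>>> servo_tool --delta_pos '[[0.015,0,0],[0.015,0,0],[0.015,0,0],[0.012,0,0],[0.004,0,0]]' --dr '[[0,0,-0.2],[0,0,0],[0,0,0],[0,0,0],[0,0,0]]' --grip '[0,0,0,0,0]'

```text
t: 9.28
tool_pos: [0.4333, 0.0116, 0.0628]
tool_rot: [-0.03, 2.19, -2.19]
contact_force: [10.8, 0.3, -7.1]
opening: 0.0197
```

>>> servo_tool --delta_pos '[[0.004,0,0],[0.002,0,0]]' --dr '[[0,0,0],[0,0,0]]' --grip '[0,0]'

```text
t: 9.52
tool_pos: [0.4329, 0.0114, 0.065]
tool_rot: [-0.01, 2.182, -2.181]
contact_force: [7.1, 1.9, -5.8]
opening: 0.0197
```

```bash
python3 - <<'E'
from h import *
goal([0.562-.126,0.0188-.126*.046,0.06],92.6)
p,im=shot('wrist','w10')
E
```

```text
t 9.53 pos [0.4329 0.0114 0.065 ] F [ 7.1  1.9 -5.8] op 0.0197
axes x,y,z cols: [[-0.998, 0.035, 0.044], [-0.044, 0.001, -0.999], [-0.035, -0.999, 0.0]]
world d [ 0.0031  0.0016 -0.005 ] tool d [-0.003   0.0052 -0.0015]
dr [-0.02 -0.06 -2.02] tool d in goal axes [-0.0031  0.005  -0.0015]
```

View pics/w10.png

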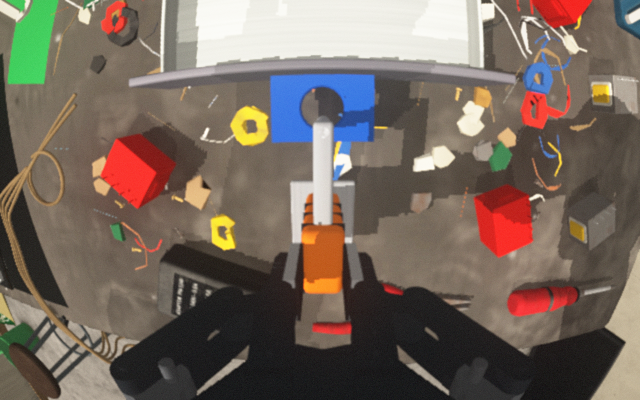

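>>> servo_tool --delta_pos '[[-0.002,0.006,0],[0,0.002,0],[0,0,0],[0,0,0]]' --dr '[[0,0,-2],[0,0,0],[0,0,0],[0,0,0]]' --grip '[0,0,0,0]'

```text
t: 10.07
tool_pos: [0.4349, 0.0114, 0.0579]
tool_rot: [-0.048, 2.198, -2.199]
contact_force: [1.9, -0.8, -3.0]
opening: 0.0196
```

```bash
python3 - <<'E'
from h import *
goal([0.562-.126,0.0188-.126*.046,0.06],92.6)
p,im=shot('wrist','w11')
cv2.imwrite('pics/w11c.png',cv2.resize(im[40:150,260:380],None,fx=6,fy=5,interpolation=cv2.INTER_CUBIC)[:,:,::-1])
E
```

```text
t 10.07 pos [0.4349 0.0114 0.0579] F [ 1.9 -0.8 -3. ] op 0.0196
axes x,y,z cols: [[-0.999, 0.001, 0.044], [-0.044, -0.001, -0.999], [-0.001, -1.0, 0.001]]
world d [0.0011 0.0016 0.0021] tool d [-0.0012 -0.0021 -0.0015]
dr [-0.03 -0.06 -0.04] tool d in goal axes [-0.0012 -0.0021 -0.0015]
```

View pics/w11c.png

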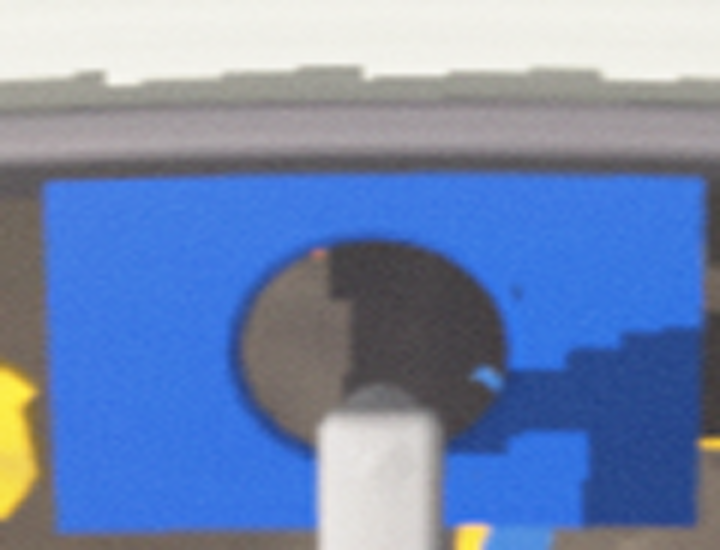

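```bash
python3 - <<'E'
from h import *
p=params('wrist')
h=at(p,(260+371/6,40+347/5),.04,True); print(h, 'out', np.hypot(.628-h[0],.0213-h[1]))
E
```

```text
[0.50886082 0.01428238 0.04      ] out 0.11934567479361011
```

>>> servo_tool --delta_pos '[[-0.003,-0.01,0],[0,-0.025,0],[0,-0.03,0],[0,-0.02,0]]' --dr '[[0,0,0],[0,0,0],[0,0,0],[0,0,0]]' --grip '[0,0,0,0]'

```text
t: 10.62
tool_pos: [0.4356, 0.0119, 0.1452]
tool_rot: [-0.055, 2.202, -2.202]
contact_force: [0.1, -0.1, -2.2]
opening: 0.0199
```

```bash
python3 - <<'E'
from h import *
goal([0.598,0.329,0.13],88)
p,im=shot('wrist','w12')
p,im=shot('top','t12')
E
```

```text
t 10.62 pos [0.4356 0.0119 0.1452] F [ 0.1 -0.1 -2.2] op 0.0199
axes x,y,z cols: [[-0.999, -0.006, 0.044], [-0.044, 0.0, -0.999], [0.006, -1.0, -0.0]]
world d [ 0.1624  0.3171 -0.0152] tool d [-0.1764  0.0143 -0.3096]
dr [0.01 4.54 0.34] tool d in goal axes [-0.1512  0.0152 -0.3226]
```

View pics/w12.png

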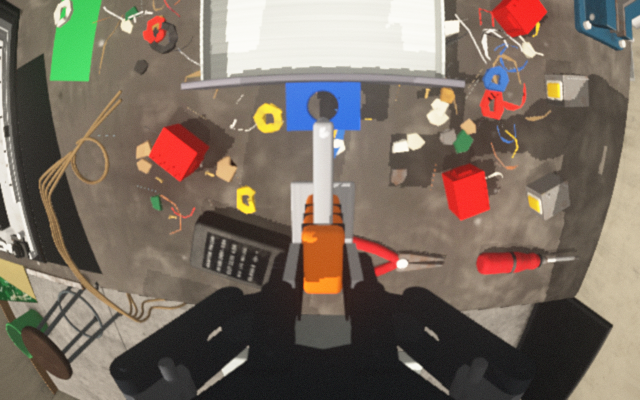

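View pics/t12.png

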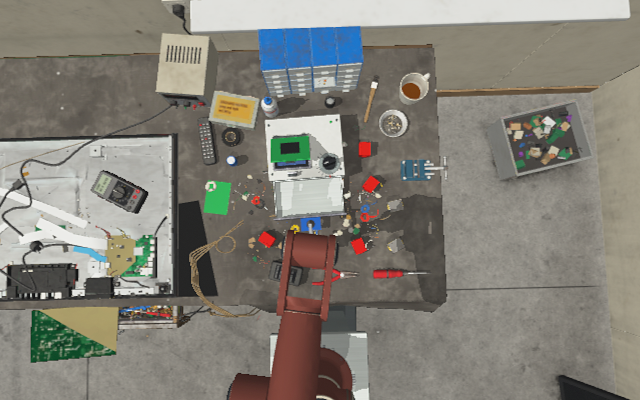

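>>> servo_tool --delta_pos '[[-0.02,0,-0.055],[-0.025,0,-0.055],[-0.025,0,-0.055],[-0.03,0,-0.05],[-0.03,0,-0.05]]' --dr '[[0,1.5,0],[0,1.5,0],[0,1.5,0],[0,0,0],[0,0,0]]' --grip '[0,0,0,0,0]'

```text
t: 11.35
tool_pos: [0.5701, 0.2785, 0.1428]
tool_rot: [-0.044, -2.192, 2.202]
contact_force: [1.0, -0.6, -1.6]
opening: 0.0198
```

```bash
python3 - <<'E'
from h import *
goal([0.598,0.328,0.07],88)
E
```

```text
t 11.35 pos [0.5701 0.2785 0.1428] F [ 1.  -0.6 -1.6] op 0.0198
axes x,y,z cols: [[-0.999, -0.004, -0.045], [0.045, -0.004, -0.999], [0.004, -1.0, 0.004]]
world d [ 0.0279  0.0495 -0.0728] tool d [-0.026   0.0725 -0.051 ]
dr [-0.25 -0.56  0.23] tool d in goal axes [-0.0262  0.0728 -0.0504]
```

>>> servo_tool --delta_pos '[[-0.026,0.01,-0.05],[0,0.025,0],[0,0.025,0],[0,0.01,0]]' --dr '[[0,-0.5,0.2],[0,0,0],[0,0,0],[0,0,0]]' --grip '[0,0,0,0]'

```text
t: 11.85
tool_pos: [0.5984, 0.3324, 0.0656]
tool_rot: [-0.027, -2.196, 2.211]
contact_force: [-0.8, 0.6, -2.0]
opening: 0.0197
```

```bash
python3 - <<'E'
from h import *
goal([0.598,0.328,0.044],88)
E
```

```text
t 11.85 pos [0.5984 0.3324 0.0656] F [-0.8  0.6 -2. ] op 0.0197
axes x,y,z cols: [[-1.0, -0.006, -0.031], [0.031, -0.007, -1.0], [0.006, -1.0, 0.007]]
world d [-0.0004 -0.0044 -0.0216] tool d [0.0001 0.0216 0.0043]
dr [-0.4   0.25  0.33] tool d in goal axes [0.0003 0.0216 0.0044]
```

>>> servo_tool --delta_pos '[[0,0.008,0.004],[0,0.007,0],[0,0.004,0],[0,0.003,0],[0,0,0]]' --dr '[[-0.4,0,0.3],[0,0,0],[0,0,0],[0,0,0],[0,0,0]]' --grip '[0,0,0,0,0]'

```text
t: 12.48
tool_pos: [0.5993, 0.3277, 0.0457]
tool_rot: [-0.037, -2.208, 2.205]
contact_force: [0.4, -0.8, -1.1]
opening: 0.0195
```

```bash
python3 - <<'E'
from h import *
goal([0.598,0.328,0.044],88)
E
```

```text
t 12.47 pos [0.5993 0.3277 0.0457] F [ 0.4 -0.8 -1.1] op 0.0195
axes x,y,z cols: [[-0.999, 0.002, -0.032], [0.032, 0.001, -0.999], [-0.002, -1.0, -0.001]]
world d [-0.0013  0.0003 -0.0017] tool d [ 0.0013  0.0017 -0.0002]
dr [ 0.08  0.19 -0.11] tool d in goal axes [ 0.0013  0.0017 -0.0002]
```

>>> servo_tool --delta_pos '[[0,0.002,0],[0,0.001,0],[0,0,0],[0,0,0],[0,0,0]]' --dr '[[0,0,0],[0,0,0],[0,0,0],[0,0,0],[0,0,0]]' --grip '[0,0,0.35,0.8,1]'

```text
t: 13.1
tool_pos: [0.6007, 0.3284, 0.0446]
tool_rot: [-0.041, -2.211, 2.205]
contact_force: [-1.1, -0.6, -0.0]
opening: 0.0649
```

>>> servo_tool --delta_pos '[[0,0,0],[0,-0.02,0],[0,-0.04,0],[0,-0.04,0],[0.02,-0.04,0.03]]' --dr '[[0,0,0],[0,0,0],[0,0,0],[0,0,0],[0,0,0]]' --grip '[1,1,1,1,1]'

```text
t: 13.72
tool_pos: [0.5777, 0.2985, 0.1877]
tool_rot: [-0.034, -2.207, 2.206]
contact_force: [-0.3, 0.7, -0.5]
opening: 0.0856
```

```bash
python3 - <<'E'
from h import *
goal([0.49,-0.17,0.25],90)
shot('wrist','w13')
E
```

```text
t 13.72 pos [0.5777 0.2985 0.1877] F [-0.3  0.7 -0.5] op 0.0856
axes x,y,z cols: [[-1.0, 0.0, -0.03], [0.03, 0.001, -1.0], [-0.0, -1.0, -0.001]]
world d [-0.0877 -0.4685  0.0623] tool d [ 0.0734 -0.0628  0.4709]
dr [ 0.05 -1.73 -0.02] tool d in goal axes [ 0.0877 -0.0623  0.4685]
```

View pics/w13.png

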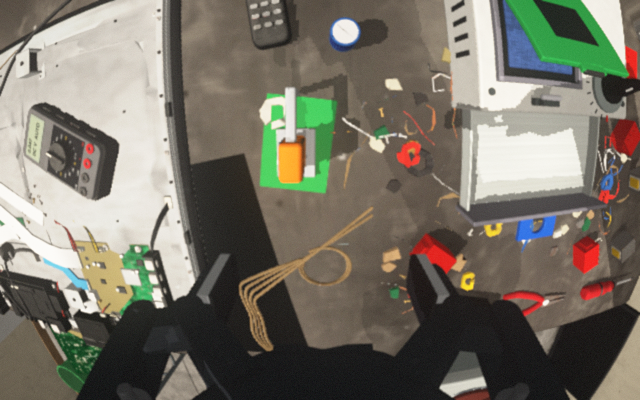

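>>> servo_tool --delta_pos '[[0.01,-0.02,0.056],[0.012,-0.015,0.058],[0.012,-0.01,0.058],[0.015,-0.01,0.058],[0.015,-0.005,0.058]]' --dr '[[0,-1.7,0],[0,0,0],[0,0,0],[0,0,0],[0,0,0]]' --grip '[1,1,1,1,1]'

```text
t: 14.4
tool_pos: [0.5129, 0.0062, 0.2659]
tool_rot: [0.022, 2.208, -2.204]
contact_force: [1.0, -1.2, 0.1]
opening: 0.0854
```

>>> servo_tool --delta_pos '[[0.01,0,0.06],[0.01,0,0.06],[0.005,0,0.05],[0,0,0]]' --dr '[[0,0,0],[0,0,0],[0,0,0],[0,0,0]]' --grip '[1,1,1,1]'

```text
t: 14.9
tool_pos: [0.487, -0.1724, 0.2737]
tool_rot: [0.041, 2.199, -2.206]
contact_force: [0.3, 0.8, -0.4]
opening: 0.0853
```

```bash
python3 - <<'E'
from h import *
st()
shot('wrist','w14');shot('top','t14');shot('scene','s14')
E
```

```text
t 14.9 pos [ 0.487  -0.1724  0.2737] F [ 0.3  0.8 -0.4] op 0.0853
axes x,y,z cols: [[-0.999, 0.038, 0.0], [-0.0, -0.003, -1.0], [-0.038, -0.999, 0.003]]
```

View pics/w14.png

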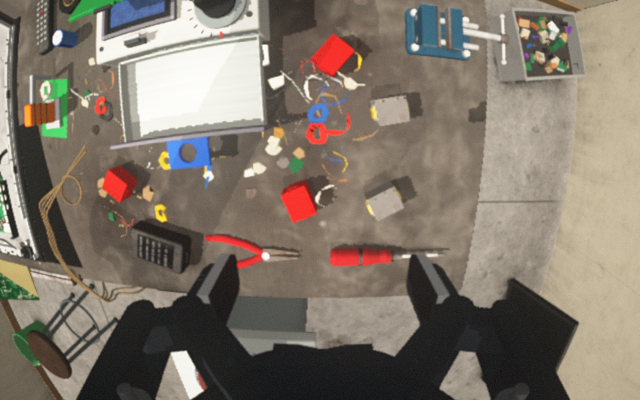

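View pics/s14.png

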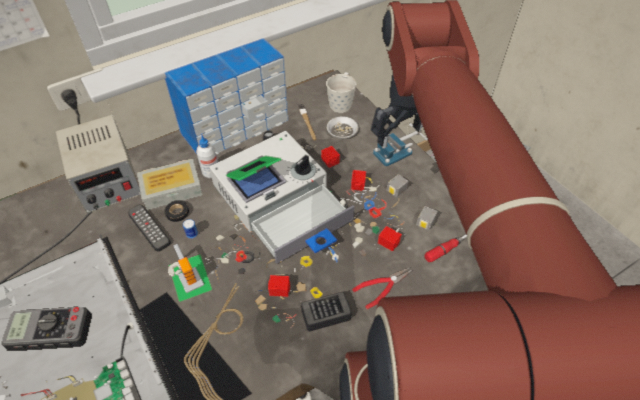

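```bash
python3 - <<'E'
from h import *
im=cv2.imread('pics/w14.png')
cv2.imwrite('pics/w14c.png',cv2.resize(im[80:230,345:435],None,fx=6,fy=4,interpolation=cv2.INTER_CUBIC))
E
```

```text
(no output)
```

View pics/w14c.png

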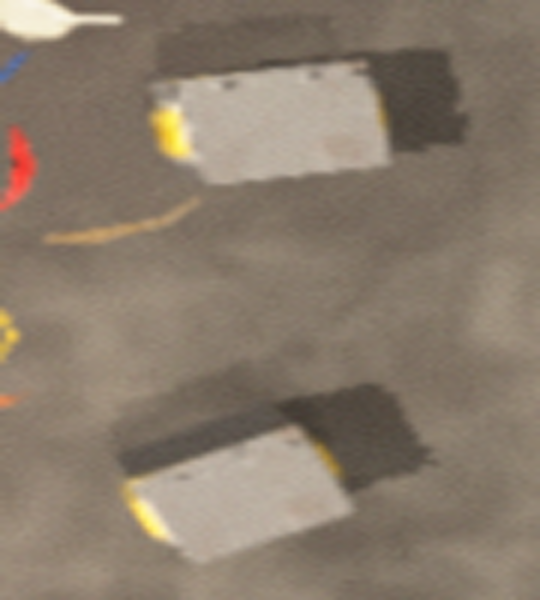

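```bash
python3 - <<'E'
from h import *
p=params('wrist')
c=lambda q:(345+(q[0]+.5)/6-.5,80+(q[1]+.5)/4-.5)
for qs in ([(178,79),(367,62),(390,164),(207,185)],[(130,478),(298,426),(352,506),(200,563)]):
    X=np.array([at(p,c(q),.038,True)[:2] for q in qs]); print(X.round(4).tolist(),X.mean(0).round(4))
    e=[X[1]-X[0],X[2]-X[3],X[2]-X[1],X[3]-X[0]]
    print([(round(np.hypot(*v),4),round(np.degrees(np.arctan2(v[1],v[0])),1)) for v in e])
E
```

```text
[[0.5763, -0.2367], [0.5842, -0.279], [0.5503, -0.2854], [0.5416, -0.244]] [ 0.5631 -0.2613]
[(np.float64(0.043), np.float64(-79.5)), (np.float64(0.0423), np.float64(-78.1)), (np.float64(0.0345), np.float64(-169.3)), (np.float64(0.0355), np.float64(-168.2))]
[[0.4412, -0.2305], [0.46, -0.2688], [0.4311, -0.284], [0.41, -0.2487]] [ 0.4356 -0.258 ]
[(np.float64(0.0427), np.float64(-63.9)), (np.float64(0.0412), np.float64(-59.0)), (np.float64(0.0326), np.float64(-152.2)), (np.float64(0.0362), np.float64(-149.7))]
```

```bash
python3 - <<'E'
from h import *
o,M=st(); print('q',o['q'].round(2))
goal([0.561,-0.262,0.11],11)
E
```

```text
t 15.05 pos [ 0.4877 -0.169   0.2732] F [ 0.4  0.6 -0.2] op 0.0856
axes x,y,z cols: [[-0.999, 0.038, 0.006], [-0.006, -0.002, -1.0], [-0.038, -0.999, 0.002]]
q [-0.49 -0.27  1.8   0.02  1.57  1.08]
t 15.05 pos [ 0.4877 -0.169   0.2732] F [ 0.4  0.6 -0.2] op 0.0856
axes x,y,z cols: [[-0.999, 0.038, 0.006], [-0.006, -0.002, -1.0], [-0.038, -0.999, 0.002]]
world d [ 0.0733 -0.093  -0.1632] tool d [-0.0665  0.166   0.0931]
dr [ 1.38 79.31 -1.89] tool d in goal axes [-0.1053  0.1632 -0.0542]
```

>>> servo_tool --delta_pos '[[-0.03,0.02,0.04],[-0.03,0.02,0.05],[0,0.02,0],[0,0.02,0],[0,0.02,0]]' --dr '[[0,0,-1.9],[0,10,0],[0,10,0],[0,10,0],[0,10,0]]' --grip '[1,1,1,1,1]'

```text
t: 15.68
tool_pos: [0.5567, -0.2528, 0.1767]
tool_rot: [-0.676, -1.819, 1.819]
contact_force: [-1.0, -0.2, 1.0]
opening: 0.0855
```

>>> servo_tool --delta_pos '[[0,0.01,0],[0,0.01,0],[0,0.01,0],[0,0,0]]' --dr '[[0,10,0],[0,10,0],[0,10,0],[0,8,0]]' --grip '[1,1,1,1]'

```text
t: 16.18
tool_pos: [0.5586, -0.2436, 0.1437]
tool_rot: [-1.116, -1.357, 1.349]
contact_force: [-0.0, 0.1, 0.2]
opening: 0.0855
```

```bash
python3 - <<'E'
from h import *
goal([0.561,-0.262,0.11],11)
p,im=shot('wrist','w15')
E
```

```text
t 16.18 pos [ 0.5586 -0.2436  0.1437] F [-0.   0.1  0.2] op 0.0855
axes x,y,z cols: [[-0.194, 0.007, -0.981], [0.981, -0.0, -0.194], [-0.002, -1.0, -0.007]]
world d [ 0.0024 -0.0184 -0.0337] tool d [-0.0185  0.0338  0.0015]
dr [ 0.41  0.2  -0.1 ] tool d in goal axes [-0.0186  0.0337  0.0012]
```

View pics/w15.png

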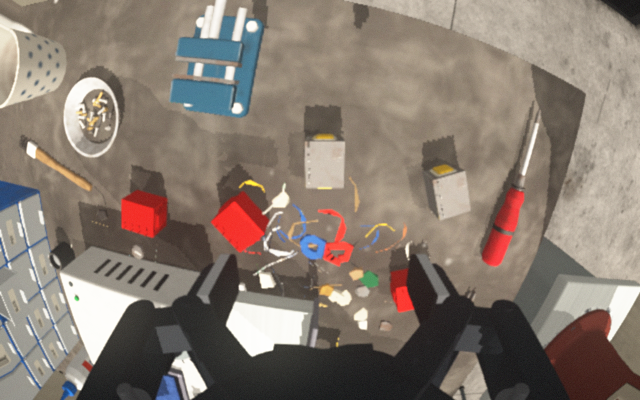

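```bash
python3 - <<'E'
from h import *
p=params('wrist')
im=cv2.imread('pics/w15.png')
cv2.imwrite('pics/w15c.png',cv2.resize(im[95:225,290:480],None,fx=4,fy=4,interpolation=cv2.INTER_CUBIC))
X=np.array([at(p,q,.038,True)[:2] for q in [(305,142),(344,142),(344,188),(305,188)]]); print(X.round(4),X.mean(0))
E
```

```text
[[ 0.583  -0.2822]
 [ 0.549  -0.2889]
 [ 0.5401 -0.2472]
 [ 0.5754 -0.2402]] [ 0.56187447 -0.26462832]
```

View pics/w15c.png

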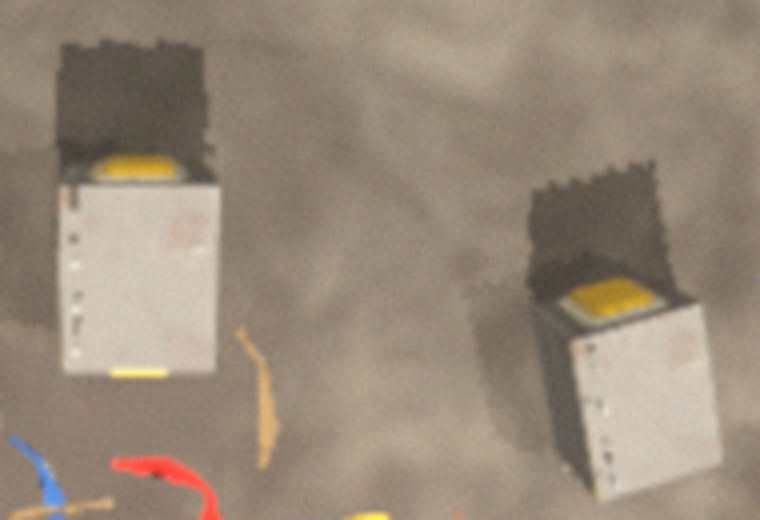

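```bash
python3 - <<'E'
from h import *
im=cv2.imread('pics/s14.png')
cv2.imwrite('pics/s14c.png',cv2.resize(im[160:260,340:450],None,fx=7,fy=6,interpolation=cv2.INTER_CUBIC))
im=cv2.imread('pics/w5.png')
cv2.imwrite('pics/w5d.png',cv2.resize(im[60:320,420:600],None,fx=3,fy=2.2,interpolation=cv2.INTER_CUBIC))
E
```

```text
(no output)
```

View pics/s14c.png

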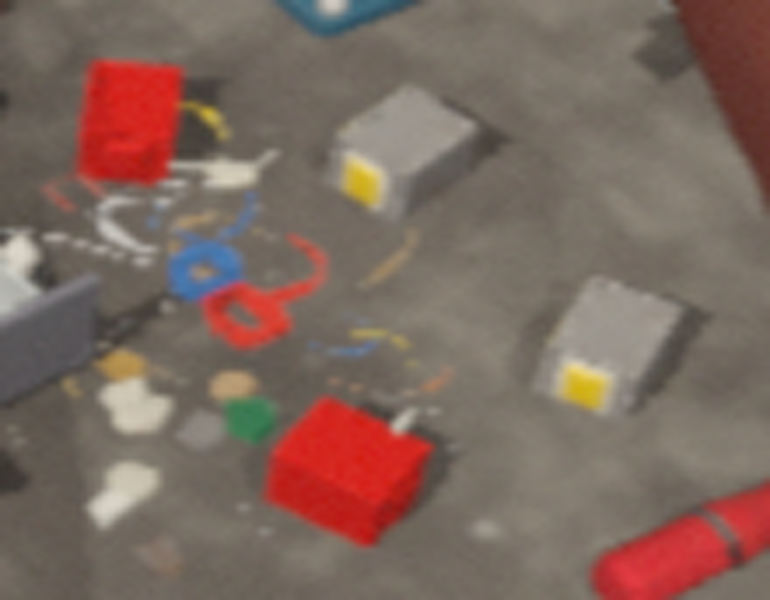

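View pics/w5d.png

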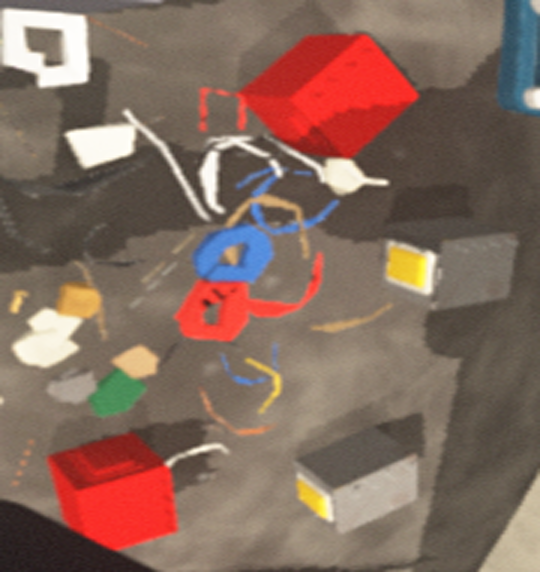

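>>> servo_tool --delta_pos '[[-0.02,0.01,0.001],[0,0.02,0],[0,0.01,0],[0,0,0]]' --dr '[[0.4,0,0],[0,0,0],[0,0,0],[0,0,0]]' --grip '[1,1,1,1]'

```text
t: 16.73
tool_pos: [0.5637, -0.258, 0.1029]
tool_rot: [-1.107, -1.359, 1.359]
contact_force: [-0.2, -0.4, 0.9]
opening: 0.0852
```

```bash
python3 - <<'E'
from h import *
goal([0.561,-0.264,0.022],11)
p,im=shot('wrist','w16')
cv2.imwrite('pics/w16c.png',cv2.resize(im[100:260,240:420],None,fx=4,fy=3.7,interpolation=cv2.INTER_CUBIC)[:,:,::-1])
E
```

```text
t 16.73 pos [ 0.5637 -0.258   0.1029] F [-0.2 -0.4  0.9] op 0.0852
axes x,y,z cols: [[-0.204, 0.002, -0.979], [0.979, -0.001, -0.204], [-0.001, -1.0, -0.001]]
world d [-0.0027 -0.006  -0.0809] tool d [-0.0052  0.0809  0.004 ]
dr [ 0.08  0.75 -0.06] tool d in goal axes [-0.0054  0.0809  0.0038]
```

View pics/w16c.png

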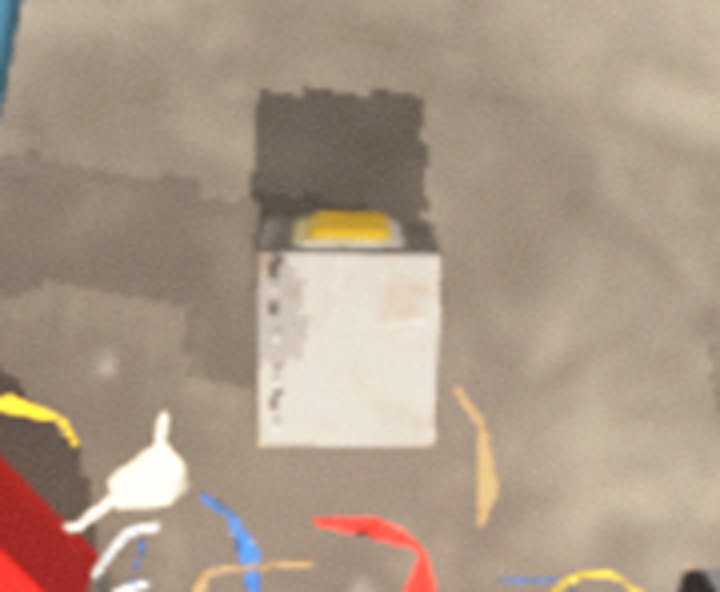

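>>> servo_tool --delta_pos '[[-0.005,0.02,0.003],[0,0.025,0],[0,0.02,0],[0,0.01,0],[0,0,0]]' --dr '[[0,0.7,0],[0,0,0],[0,0,0],[0,0,0],[0,0,0]]' --grip '[1,1,1,1,1]'

```text
t: 17.4
tool_pos: [0.562, -0.2647, 0.0245]
tool_rot: [-1.116, -1.35, 1.349]
contact_force: [0.3, -0.3, 0.9]
opening: 0.0851
```

```bash
python3 - <<'E'
from h import *
goal([0.561,-0.264,0.022],11)
p,im=shot('wrist','w17')
E
```

```text
t 17.4 pos [ 0.562  -0.2647  0.0245] F [ 0.3 -0.3  0.9] op 0.0851
axes x,y,z cols: [[-0.19, 0.003, -0.982], [0.982, -0.002, -0.19], [-0.003, -1.0, -0.003]]
world d [-0.001   0.0007 -0.0025] tool d [0.0008 0.0025 0.0009]
dr [ 0.16 -0.03 -0.14] tool d in goal axes [0.0008 0.0025 0.0009]
```

View pics/w17.png

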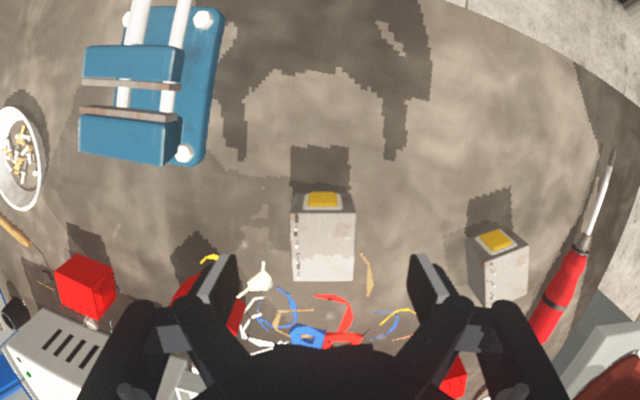

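```bash
python3 - <<'E'
from h import *
im=cv2.imread('pics/w17.png')
cv2.imwrite('pics/w17c.png',cv2.resize(im[140:310,270:370],None,fx=4,fy=3.4,interpolation=cv2.INTER_CUBIC))
cv2.imwrite('pics/w17d.png',cv2.resize(im[180:310,440:540],None,fx=4,fy=4,interpolation=cv2.INTER_CUBIC))
E
```

```text
(no output)
```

View pics/w17c.png

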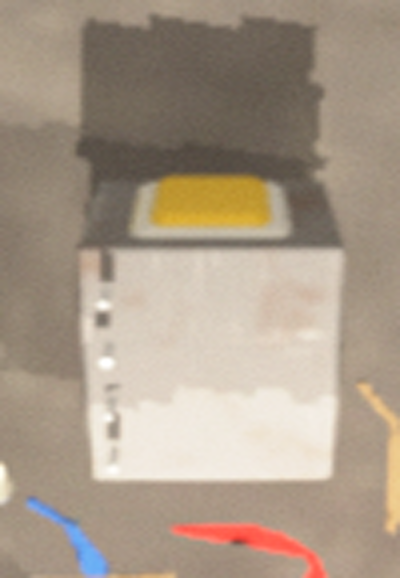

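View pics/w17d.png

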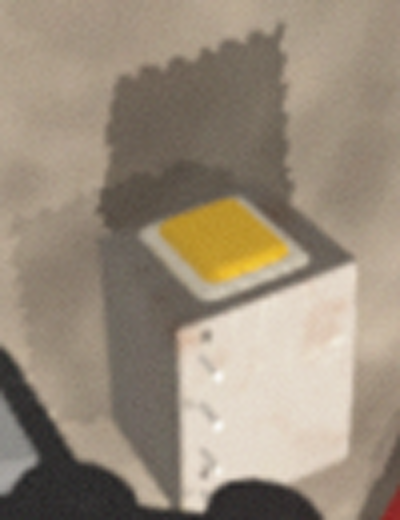

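>>> servo_tool --delta_pos '[[0,0.002,0.001],[0,0,0],[0,0,0],[0,0,0],[0,0,0]]' --dr '[[0,0,0],[0,0,0],[0,0,0],[0,0,0],[0,0,0]]' --grip '[0,0,0,0,0]' --grip_force 50

```text
t: 18.08
tool_pos: [0.5633, -0.2663, 0.0263]
tool_rot: [-1.123, -1.352, 1.35]
contact_force: [0.2, 0.0, 0.1]
opening: 0.0002
```

>>> servo_tool --delta_pos '[[0,-0.01,0],[0,-0.03,0],[0,-0.03,0],[0,-0.03,0],[0,-0.01,0]]' --dr '[[0,0,0],[0,0,0],[0,0,0],[0,0,0],[0,-8,0]]' --grip '[0,0,0,0,0]'

```text
t: 18.7
tool_pos: [0.5621, -0.2654, 0.1413]
tool_rot: [-1.042, -1.454, 1.453]
contact_force: [0.9, 0.3, -1.0]
opening: 0.0002
```

```bash
python3 - <<'E'
from h import *
import math
a=math.radians(2.64); ex=np.array([math.cos(a),math.sin(a),0]); ey=np.array([-math.sin(a),math.cos(a),0])
# hole out at (.5088,.0143) hole local = front... tray floor centre is 60 mm ahead of box front
c=np.array([.6526,.0238,0])-.06*ex
print('floor c',c.round(4), 'y-50',(c-.05*ey).round(4),'y+50',(c+.05*ey).round(4))
goal([*(c-.05*ey)[:2],.12],92.6)
shot('wrist','w18')
E
```

```text
floor c [0.5927 0.021  0.    ] y-50 [ 0.595  -0.0289  0.    ] y+50 [0.5904 0.071  0.    ]
t 18.7 pos [ 0.5621 -0.2654  0.1413] F [ 0.9  0.3 -1. ] op 0.0002
axes x,y,z cols: [[-0.329, 0.008, -0.944], [0.944, -0.005, -0.329], [-0.007, -1.0, -0.006]]
world d [ 0.0329  0.2365 -0.0213] tool d [ 0.2127  0.0203 -0.1087]
dr [ 2.000e-02 -7.339e+01 -5.900e-01] tool d in goal axes [-0.0436  0.0213 -0.2347]
```

View pics/w18.png

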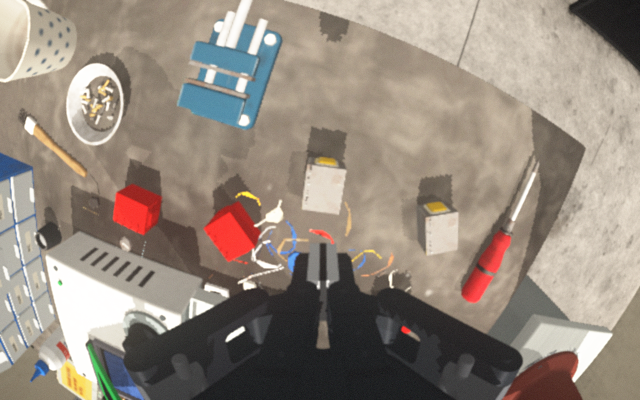

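```bash
python3 - <<'E'
from h import *
p=params('wrist')
o,M=st(); t=o['tool_pos']
for dy in (0.014,0,-.005,-.014,-.03): print(dy,proj(p,t+M@[0,dy,0],True).round(1))
Rc=M.T@p['R']; print(Rc.round(3)); print(M.T@(p['eye']-t))
# re-estimate trafo corners from w18
for z in (0,.02,.038): print(z,at(p,(325,183),z,True).round(4),at(p,(439,225),z,True).round(4))
E
```

```text
t 18.75 pos [ 0.5625 -0.2656  0.1422] F [ 0.8 -0.   1.1] op 0.0003
axes x,y,z cols: [[-0.332, 0.009, -0.943], [0.943, -0.006, -0.332], [-0.008, -1.0, -0.007]]
0.014 [321.8 229.5]
0 [321.8 239.3]
-0.005 [321.7 243.1]
-0.014 [321.7 250.4]
-0.03 [321.6 265.2]
[[ 0.     0.948  0.319]
 [ 0.    -0.319  0.948]
 [ 1.     0.    -0.   ]]
[-0.082721   -0.16640831  0.00054896]
0 [ 0.559  -0.2619  0.    ] [ 0.4203 -0.2593 -0.    ]
0.02 [ 0.5609 -0.2671  0.02  ] [ 0.4311 -0.2647  0.02  ]
0.038 [ 0.5626 -0.2718  0.038 ] [ 0.4409 -0.2696  0.038 ]
```

```bash
python3 - <<'E'
from h import *
p,im=shot('wrist','w19')
cv2.imwrite('pics/w19c.png',cv2.resize(im[110:290,260:480],None,fx=3.5,fy=3.3,interpolation=cv2.INTER_CUBIC)[:,:,::-1])
p,im=shot('top'); cv2.imwrite('pics/t19c.png',cv2.resize(im[170:270,330:440],None,fx=7,fy=6,interpolation=cv2.INTER_CUBIC)[:,:,::-1])
p,im=shot('scene'); cv2.imwrite('pics/s19c.png',cv2.resize(im[150:250,340:450],None,fx=7,fy=6,interpolation=cv2.INTER_CUBIC)[:,:,::-1])
E
```

```text
(no output)
```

View pics/w19c.png

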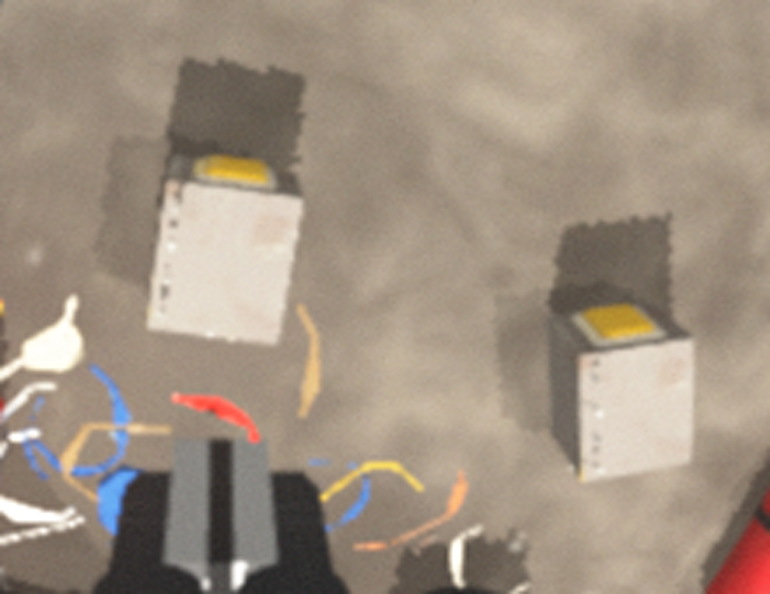

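View pics/t19c.png

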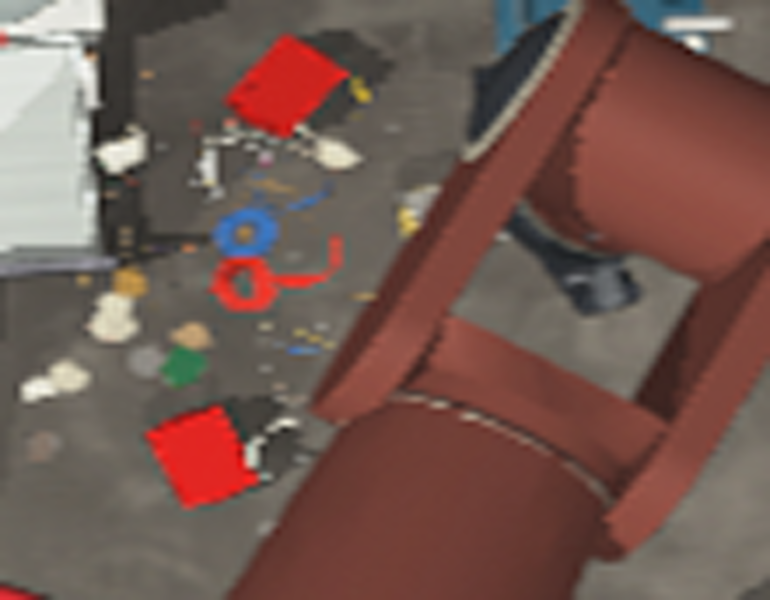

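View pics/s19c.png

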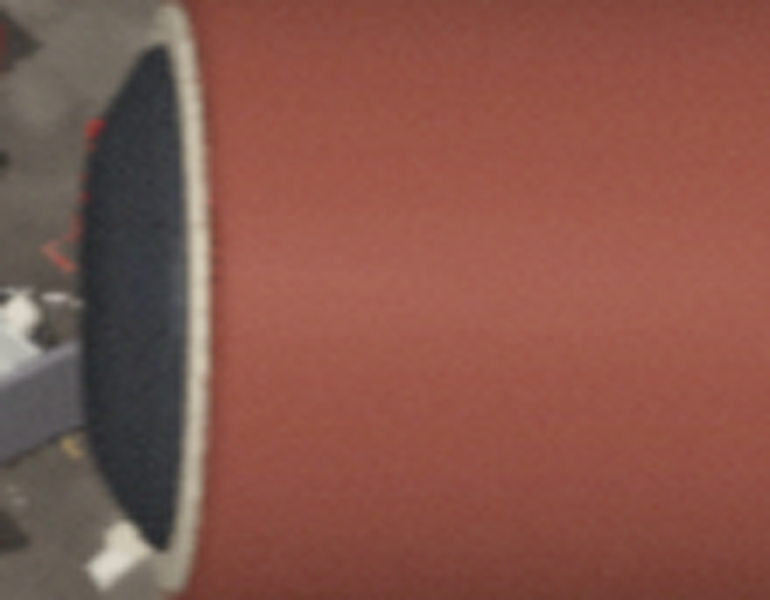

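```bash
python3 - <<'E'
from h import *
p=params('wrist'); o=ctrl.get_obs(); M=R.from_rotvec(o['tool_rot']).as_matrix(); t=o['tool_pos']
for dx in (-.011,0,.011):
  for dy in (.014,0,-.014,-.028,-.042): print(dx,dy,proj(p,t+M@[dx,dy,0.0],True).round(1),proj(p,t+M@[dx,dy,0.0425],True).round(1))
E
```

```text
-0.011 0.014 [321.8 213.6] [388.7 213.3]
-0.011 0 [321.8 222.4] [393.3 222. ]
-0.011 -0.014 [321.7 232.6] [398.5 231.9]
-0.011 -0.028 [321.6 244.5] [404.5 243.4]
-0.011 -0.042 [321.5 258.4] [411.3 256.7]
0 0.014 [321.9 229.5] [387.3 229.1]
0 0 [321.8 239.3] [391.7 238.6]
0 -0.014 [321.7 250.4] [396.6 249.4]
0 -0.028 [321.7 263.2] [402.1 261.8]
0 -0.042 [321.6 278.1] [408.5 276.1]
0.011 0.014 [321.9 244.8] [386.  244.1]
0.011 0 [321.8 255.3] [390.1 254.3]
0.011 -0.014 [321.8 267.1] [394.6 265.9]
0.011 -0.028 [321.7 280.7] [399.8 279. ]
0.011 -0.042 [321.6 296.4] [405.6 294. ]
```

```bash
python3 - <<'E'
from h import *
im=cv2.imread('pics/w12.png')
cv2.imwrite('pics/w12c.png',cv2.resize(im[170:320,260:390],None,fx=5,fy=4,interpolation=cv2.INTER_CUBIC))
E
```

View pics/w12c.png

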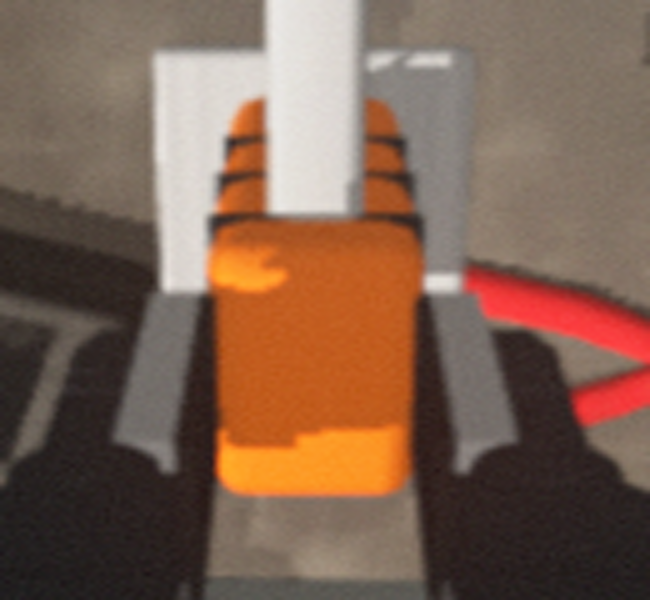

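```bash
python3 - <<'E'
from h import *
im=cv2.imread('pics/w17.png')
cv2.imwrite('pics/w17e.png',cv2.resize(im[190:350,170:480],None,fx=2.5,fy=3,interpolation=cv2.INTER_CUBIC))
E
```

```text
(no output)
```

View pics/w17e.png

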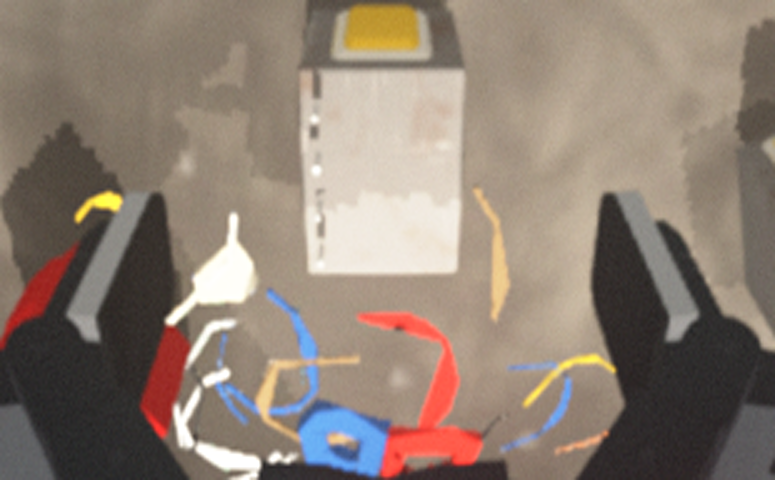

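```bash
python3 - <<'E'
from h import *
p=params('wrist'); o=ctrl.get_obs(); M=R.from_rotvec(o['tool_rot']).as_matrix(); t=o['tool_pos']
def onz(uv,z):
    v=M.T@ray(p,uv,True); e=M.T@(p['eye']-t); return e+v*(z-e[2])/v[2]
for uv,z in [((234,254),-.0425),((410,254),.0425),((245,305),-.0425),((415,304),.0425),((228,325),-.0425)]: print(uv,onz(uv,z).round(4))
# closed: grey gap tip (w12c) handle sides
for uv,z in [((302.5,229),-.011),((344.5,229),.011),((303.5,293),-.011),((342,293),.011)]: print(uv,onz(uv,z).round(4))
E
```

```text
(234, 254) [-0.0104 -0.0384 -0.0425]
(410, 254) [-0.0111 -0.0394  0.0425]
(245, 305) [ 0.0253 -0.033  -0.0425]
(415, 304) [ 0.0052 -0.0579  0.0425]
(228, 325) [ 0.0133 -0.0635 -0.0425]
(302.5, 229) [-0.0092 -0.0054 -0.011 ]
(344.5, 229) [-0.0209 -0.0311  0.011 ]
(303.5, 293) [ 0.0294 -0.0142 -0.011 ]
(342, 293) [ 0.0183 -0.0293  0.011 ]
```

>>> servo_tool --delta_pos '[[0,0,0],[0,0.03,0],[0,0.04,0],[0,0,0],[0,0,0]]' --dr '[[0,8,0],[0,0,0],[0,0,0],[0,0,0],[0,0,0]]' --grip '[1,1,1,1,1]'

```text
t: 19.52
tool_pos: [0.5589, -0.2635, 0.0629]
tool_rot: [-1.12, -1.338, 1.338]
contact_force: [0.5, -1.4, 1.3]
opening: 0.0854
```

```bash
python3 - <<'E'
from h import *
goal([0.561,-0.265,0.022],11)
E
```

```text
t 19.52 pos [ 0.5589 -0.2635  0.0629] F [ 0.5 -1.4  1.3] op 0.0854
axes x,y,z cols: [[-0.175, -0.001, -0.984], [0.984, 0.001, -0.175], [0.001, -1.0, 0.001]]
world d [ 0.0021 -0.0015 -0.0409] tool d [-0.0019  0.0409 -0.0018]
dr [-0.04 -0.9   0.04] tool d in goal axes [-0.0019  0.0409 -0.0017]
```

>>> servo_tool --delta_pos '[[-0.002,0.02,-0.002],[0,0.02,0],[0,0.01,0],[0,0.01,0],[0,0,0]]' --dr '[[0,-0.9,0],[0,0,0],[0,0,0],[0,0,0],[0,0,0]]' --grip '[1,1,1,1,1]'

```text
t: 20.15
tool_pos: [0.5627, -0.266, 0.0011]
tool_rot: [-1.114, -1.35, 1.35]
contact_force: [-0.4, 0.6, -0.3]
opening: 0.0853
```

```bash
python3 - <<'E'
from h import *
goal([0.561,-0.265,-0.014],11)
shot('wrist','w20')
E
```

```text
t 20.15 pos [ 0.5627 -0.266   0.0011] F [-0.4  0.6 -0.3] op 0.0853
axes x,y,z cols: [[-0.191, 0.002, -0.982], [0.982, -0.001, -0.191], [-0.002, -1.0, -0.002]]
world d [-0.0017  0.001  -0.0151] tool d [0.0014 0.0151 0.0015]
dr [ 0.1   0.02 -0.09] tool d in goal axes [0.0013 0.0151 0.0015]
```

View pics/w20.png

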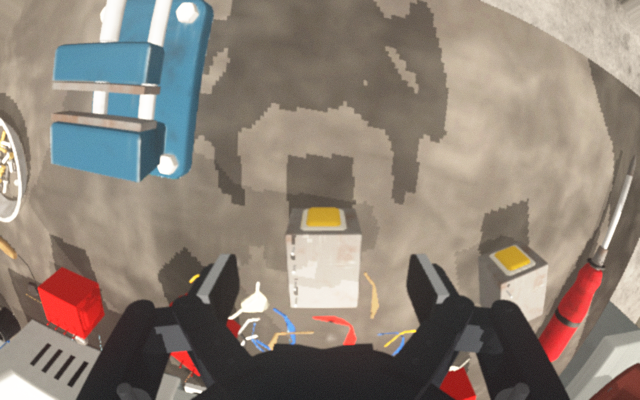

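>>> servo_tool --delta_pos '[[0.001,0.008,0.001],[0,0.007,0],[0,0,0]]' --dr '[[0,0,0],[0,0,0],[0,0,0]]' --grip '[1,1,1]'

```text
t: 20.58
tool_pos: [0.5629, -0.266, -0.0128]
tool_rot: [-1.118, -1.351, 1.35]
contact_force: [-0.3, 0.1, -0.2]
opening: 0.0855
```

>>> servo_tool --delta_pos '[[0,0,0],[0,0,0],[0,0,0],[0,0,0],[0,0,0]]' --dr '[[0,0,0],[0,0,0],[0,0,0],[0,0,0],[0,0,0]]' --grip '[0,0,0,0,0]' --grip_force 50

```text
t: 21.2
tool_pos: [0.5633, -0.2663, -0.0121]
tool_rot: [-1.119, -1.352, 1.35]
contact_force: [0.4, 0.7, -0.9]
opening: 0.0351
```

```bash
python3 - <<'E'
from h import *
goal([0.561,-0.265,-0.014],11)
shot('wrist','w21')
E
```

```text
t 21.2 pos [ 0.5633 -0.2663 -0.0121] F [ 0.4  0.7 -0.9] op 0.0351
axes x,y,z cols: [[-0.191, 0.006, -0.982], [0.982, -0.004, -0.191], [-0.005, -1.0, -0.005]]
world d [-0.0023  0.0013 -0.0019] tool d [0.0018 0.0019 0.002 ]
dr [ 0.28  0.03 -0.28] tool d in goal axes [0.0018 0.0019 0.002 ]
```

View pics/w21.png

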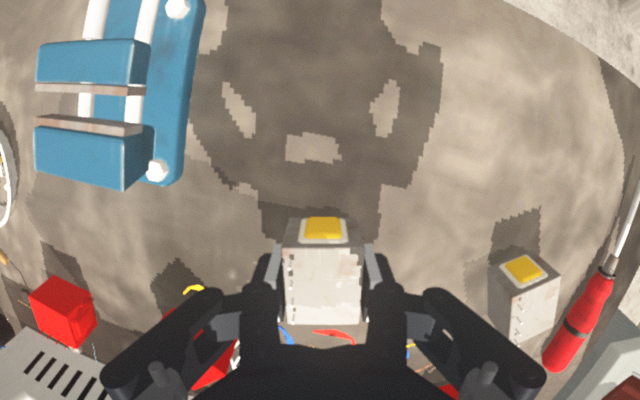

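>>> servo_tool --delta_pos '[[0,-0.02,0],[0,-0.03,0],[0,-0.03,0],[0,-0.03,0],[0,0,0]]' --dr '[[0,0,0],[0,0,0],[0,-5,0],[0,-10,0],[0,-10,0]]' --grip '[0,0,0,0,0]'

```text
t: 21.88
tool_pos: [0.5609, -0.2647, 0.103]
tool_rot: [-0.836, -1.665, 1.666]
contact_force: [0.1, 0.4, -4.8]
opening: 0.0354
```

>>> servo_tool --delta_pos '[[0,0,0],[0,0,0],[0,0,0],[0,0,0],[0,0,0]]' --dr '[[0,-10,0],[0,-10,0],[0,-10,0],[0,-10,0],[0,-10,0]]' --grip '[0,0,0,0,0]'

```text
t: 22.5
tool_pos: [0.5601, -0.2639, 0.1079]
tool_rot: [-0.033, -2.208, 2.213]
contact_force: [0.5, 0.1, -3.3]
opening: 0.0353
```

```bash
python3 - <<'E'
from h import *
goal([0.595,-0.029,0.1],92.6)
shot('wrist','w22')
E
```

```text
t 22.5 pos [ 0.5601 -0.2639  0.1079] F [ 0.5  0.1 -3.3] op 0.0353
axes x,y,z cols: [[-1.0, 0.004, -0.026], [0.026, -0.002, -1.0], [-0.004, -1.0, 0.002]]
world d [ 0.0349  0.2349 -0.0079] tool d [-0.0289  0.0075 -0.2358]
dr [-0.13 -4.07 -0.21] tool d in goal axes [-0.0456  0.0079 -0.2331]
```

View pics/w22.png

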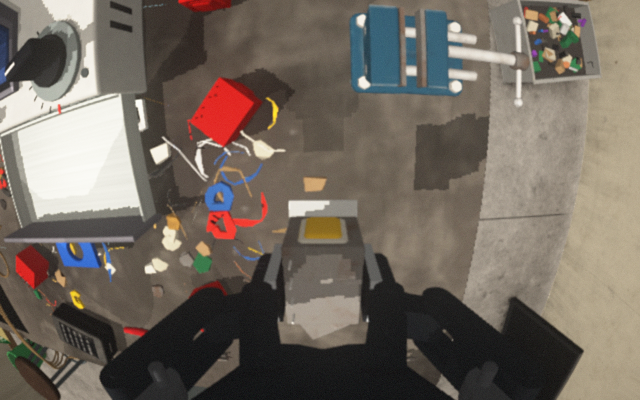

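>>> servo_tool --delta_pos '[[-0.01,0,-0.055],[-0.01,0,-0.055],[-0.01,0,-0.055],[-0.008,0,-0.055],[-0.005,0,-0.012]]' --dr '[[0,-2,0],[0,-2,0],[0,0,0],[0,0,0],[0,0,0]]' --grip '[0,0,0,0,0]'

```text
t: 23.18
tool_pos: [0.5992, -0.0263, 0.1111]
tool_rot: [-0.029, 2.198, -2.205]
contact_force: [1.0, -0.9, -3.7]
opening: 0.0352
```

```bash
python3 - <<'E'
from h import *
goal([0.595,-0.029,0.03],92.6)
shot('wrist','w23')
E
```

```text
t 23.18 pos [ 0.5992 -0.0263  0.1111] F [ 1.  -0.9 -3.7] op 0.0352
axes x,y,z cols: [[-0.999, 0.007, 0.033], [-0.033, -0.003, -0.999], [-0.007, -1.0, 0.003]]
world d [-0.0042 -0.0027 -0.0811] tool d [0.0048 0.0811 0.0023]
dr [-0.19 -0.71 -0.37] tool d in goal axes [0.0043 0.0811 0.0025]
```

View pics/w23.png

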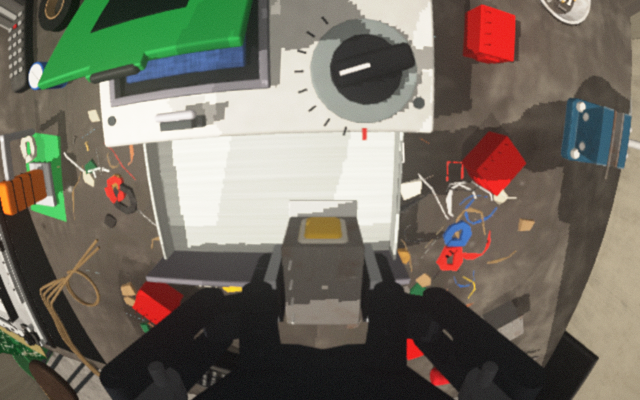

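>>> servo_tool --delta_pos '[[0.004,0.01,0.002],[0,0.025,0],[0,0.025,0],[0,0.015,0],[0,0,0]]' --dr '[[0,-0.7,-0.3],[0,0,0],[0,0,0],[0,0,0],[0,0,0]]' --grip '[0,0,0,0,0]'

```text
t: 23.85
tool_pos: [0.5944, -0.0354, 0.0331]
tool_rot: [-0.041, 2.197, -2.208]
contact_force: [-0.2, -0.4, -4.7]
opening: 0.0352
```

```bash
python3 - <<'E'
from h import *
goal([0.595,-0.029,0.004],92.6)
shot('wrist','w24')
E
```

```text
t 23.85 pos [ 0.5944 -0.0354  0.0331] F [-0.2 -0.4 -4.7] op 0.0352
axes x,y,z cols: [[-0.999, -0.0, 0.037], [-0.037, -0.005, -0.999], [0.0, -1.0, 0.005]]
world d [ 0.0006  0.0064 -0.0291] tool d [-0.0008  0.0291 -0.0065]
dr [-0.29 -0.5   0.01] tool d in goal axes [-0.0009  0.0291 -0.0064]
```

View pics/w24.png

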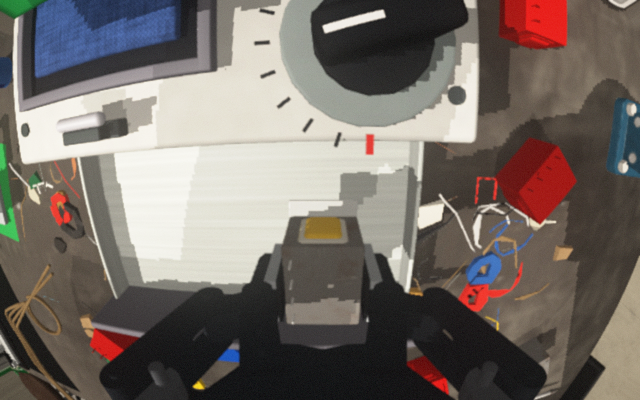

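>>> servo_tool --delta_pos '[[0,0.008,-0.006],[0,0.008,0],[0,0.006,0],[0,0.003,0],[0,0,0]]' --dr '[[-0.3,-0.5,0],[0,0,0],[0,0,0],[0,0,0],[0,0,0]]' --grip '[0,0,0,0,0]'

```text
t: 24.52
tool_pos: [0.5971, -0.0296, 0.0101]
tool_rot: [-0.044, 2.194, -2.196]
contact_force: [0.4, 0.2, -4.5]
opening: 0.0353
```

```bash
python3 - <<'E'
from h import *
goal([0.595,-0.029,0.003],92.6)
E
```

```text
t 24.52 pos [ 0.5971 -0.0296  0.0101] F [ 0.4  0.2 -4.5] op 0.0353
axes x,y,z cols: [[-0.999, 0.006, 0.046], [-0.046, -0.001, -0.999], [-0.006, -1.0, 0.001]]
world d [-0.0021  0.0006 -0.0071] tool d [ 0.0021  0.0071 -0.0007]
dr [-0.05  0.05 -0.34] tool d in goal axes [ 0.0021  0.0071 -0.0007]
```

>>> servo_tool --delta_pos '[[0.001,0.003,0],[0,0.002,0],[0,0.002,0],[0,0,0]]' --dr '[[0,0,-0.3],[0,0,0],[0,0,0],[0,0,0]]' --grip '[0,0,0,0]'

```text
t: 25.02
tool_pos: [0.5966, -0.0297, 0.0032]
tool_rot: [-0.049, 2.196, -2.199]
contact_force: [-0.6, -0.1, -4.0]
opening: 0.0356
```

```bash
python3 - <<'E'
from h import *
goal([0.595,-0.029,0.003],92.6)
E
```

```text
t 25.02 pos [ 0.5966 -0.0297  0.0032] F [-0.6 -0.1 -4. ] op 0.0356
axes x,y,z cols: [[-0.999, 0.001, 0.046], [-0.046, -0.001, -0.999], [-0.001, -1.0, 0.001]]
world d [-0.0016  0.0007 -0.0002] tool d [ 0.0015  0.0002 -0.0008]
dr [-0.07  0.05 -0.08] tool d in goal axes [ 0.0015  0.0002 -0.0008]
```

>>> servo_tool --delta_pos '[[0,0.0015,0],[0,0.0015,0],[0,0,0]]' --dr '[[0,0,0],[0,0,0],[0,0,0]]' --grip '[0,0,0]'

```text
t: 25.4
tool_pos: [0.5982, -0.0298, 0.0021]
tool_rot: [-0.046, 2.194, -2.197]
contact_force: [0.5, 0.4, -4.3]
opening: 0.0354
```

>>> servo_tool --delta_pos '[[0,0.002,0],[0,0.002,0],[0,0,0]]' --dr '[[0,0,0],[0,0,0],[0,0,0]]' --grip '[0,0,0]'

```text
t: 25.78
tool_pos: [0.6013, -0.0296, 0.0022]
tool_rot: [-0.04, 2.192, -2.194]
contact_force: [-0.6, -0.8, -4.5]
opening: 0.0354
```

```bash
python3 - <<'E'
from h import *
goal([0.595,-0.029,0.002],92.6)
shot('wrist','w25')
E
```

```text
t 25.77 pos [ 0.6013 -0.0296  0.0022] F [-0.6 -0.8 -4.5] op 0.0354
axes x,y,z cols: [[-0.999, 0.01, 0.046], [-0.046, -0.001, -0.999], [-0.01, -1.0, 0.001]]
world d [-0.0063  0.0006 -0.0002] tool d [ 0.0062  0.0001 -0.0009]
dr [-0.07  0.04 -0.57] tool d in goal axes [ 0.0062  0.0002 -0.0009]
```

View pics/w25.png

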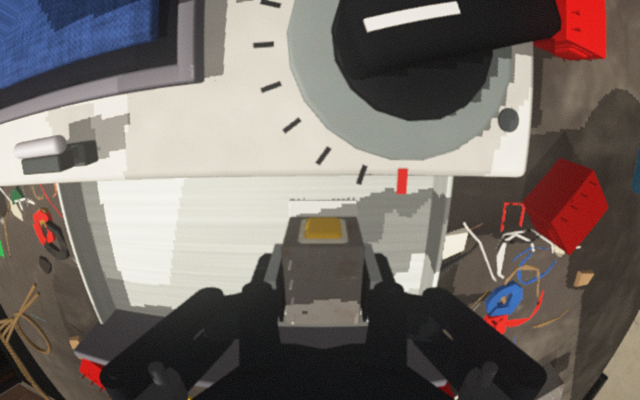

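>>> servo_tool --delta_pos '[[0.002,0.003,0],[0,0,0],[0,0,0],[0,0,0]]' --dr '[[0,0,-0.6],[0,0,0],[0,0,0],[0,0,0]]' --grip '[0,0.5,0.62,0.62]'

```text
t: 26.32
tool_pos: [0.6022, -0.0301, 0.002]
tool_rot: [-0.045, 2.194, -2.198]
contact_force: [-0.0, 0.0, -0.2]
opening: 0.0528
```

>>> servo_tool --delta_pos '[[0,-0.015,0],[0,-0.03,0],[0,-0.04,0],[0.01,-0.04,0],[0.02,-0.04,0]]' --dr '[[0,0,0],[0,0,0],[0,0,0],[0,0,0],[0,0,0]]' --grip '[0.62,0.62,0.8,1,1]'

```text
t: 26.95
tool_pos: [0.5685, -0.031, 0.17]
tool_rot: [-0.053, 2.199, -2.2]
contact_force: [0.9, 0.2, 1.1]
opening: 0.0853
```

```bash
python3 - <<'E'
from h import *
goal([0.42,-0.20,0.2],90)
shot('wrist','w26')
E
```

```text
t 26.95 pos [ 0.5685 -0.031   0.17  ] F [0.9 0.2 1.1] op 0.0853
axes x,y,z cols: [[-0.999, -0.003, 0.046], [-0.046, -0.001, -0.999], [0.003, -1.0, 0.001]]
world d [-0.1485 -0.169   0.03  ] tool d [ 0.1562 -0.0294  0.1621]
dr [-0.04  2.62  0.16] tool d in goal axes [ 0.1485 -0.03    0.169 ]
```

View pics/w26.png

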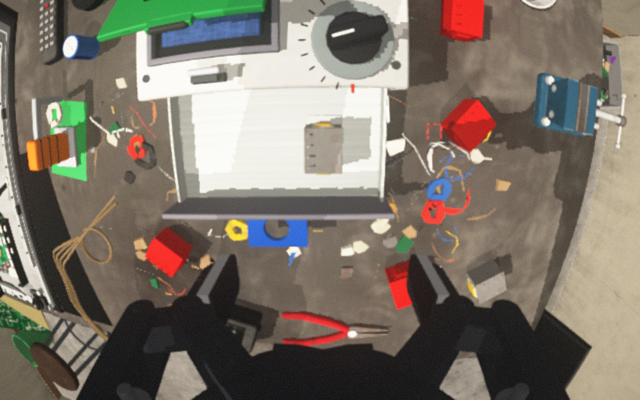

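>>> servo_tool --delta_pos '[[0.035,-0.01,0.03],[0.035,-0.01,0.04],[0.035,0,0.045],[0.04,0,0.045],[0,0,0.0]]' --dr '[[0,0,0],[0,0,0],[0,0,0],[0,10,0],[0,10,0]]' --grip '[1,1,1,1,1]'

```text
t: 27.62
tool_pos: [0.4303, -0.2034, 0.2051]
tool_rot: [-0.344, -2.054, 2.068]
contact_force: [0.4, 0.9, 0.3]
opening: 0.0854
```

>>> servo_tool --delta_pos '[[0,0.01,0],[0,0.01,0],[0,0.01,0],[0,0,0],[0,0,0.0]]' --dr '[[0,10.5,0],[0,10.5,0],[0,10.5,0],[0,10.5,0],[0,0,0]]' --grip '[1,1,1,1,1]'

```text
t: 28.25
tool_pos: [0.4303, -0.2057, 0.1784]
tool_rot: [-0.947, -1.585, 1.585]
contact_force: [0.6, -0.6, -0.0]
opening: 0.0855
```

```bash
python3 - <<'E'
from h import *
goal([0.433,-0.259,0.10],29)
p,im=shot('wrist','w27')
E
```

```text
t 28.25 pos [ 0.4303 -0.2057  0.1784] F [ 0.6 -0.6 -0. ] op 0.0855
axes x,y,z cols: [[-0.493, 0.023, -0.87], [0.87, -0.013, -0.494], [-0.023, -1.0, -0.013]]
world d [ 0.0027 -0.0533 -0.0784] tool d [-0.0459  0.0792  0.0249]
dr [ 0.76  0.57 -1.31] tool d in goal axes [-0.0479  0.0784  0.0234]
```

View pics/w27.png

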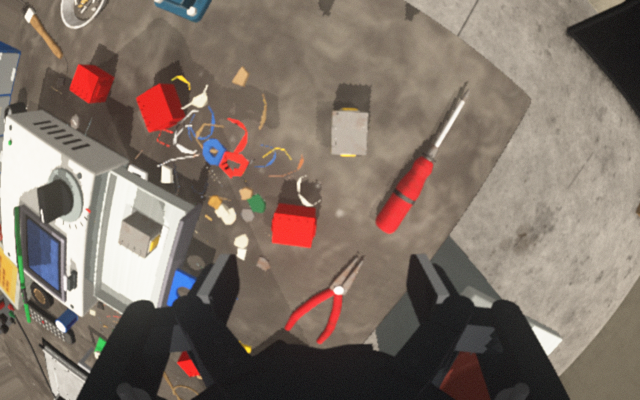

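```bash
python3 - <<'E'
from h import *
p=params('wrist')
im=cv2.imread('pics/w27.png')
cv2.imwrite('pics/w27c.png',cv2.resize(im[75:170,310:390],None,fx=6,fy=6,interpolation=cv2.INTER_CUBIC))
X=np.array([at(p,q,.038,True)[:2] for q in [(333,112),(367,112),(366,154.5),(331.5,152.5)]]); print(X.round(4),X.mean(0))
e=[X[1]-X[0],X[2]-X[3],X[2]-X[1],X[3]-X[0]]
print([(round(np.hypot(*v),4),round(np.degrees(np.arctan2(v[1],v[0])),1)) for v in e])
E
```

```text
[[ 0.4572 -0.2713]
 [ 0.4282 -0.2884]
 [ 0.407  -0.251 ]
 [ 0.4382 -0.2352]] [ 0.43266918 -0.26146439]
[(np.float64(0.0337), np.float64(-149.4)), (np.float64(0.035), np.float64(-153.1)), (np.float64(0.043), np.float64(119.6)), (np.float64(0.0408), np.float64(117.8))]
```

View pics/w27c.png

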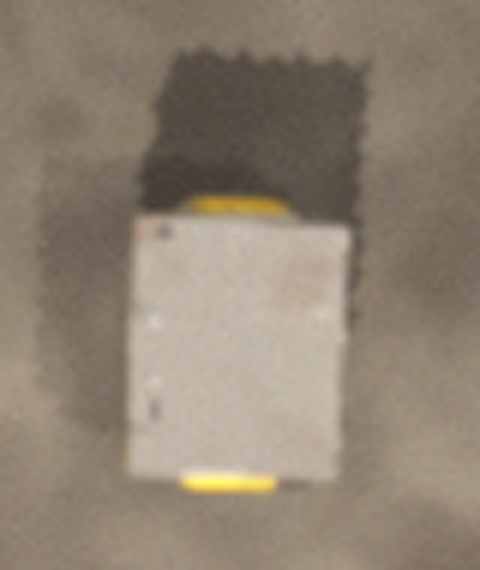

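>>> servo_tool --delta_pos '[[-0.047,0.02,0.025],[0,0.045,0],[0,0.045,0],[0,0.02,0],[0,0,0]]' --dr '[[0.7,0.5,-1.3],[0,0,0],[0,0,0],[0,0,0],[0,0,0]]' --grip '[1,1,1,1,1]'

```text
t: 28.92
tool_pos: [0.4351, -0.2628, 0.0502]
tool_rot: [-0.924, -1.585, 1.586]
contact_force: [-0.0, -0.3, 0.6]
opening: 0.0852
```

```bash
python3 - <<'E'
from h import *
goal([0.432,-0.2605,-0.0125],29)
p,im=shot('wrist','w28')
E
```

```text
t 28.93 pos [ 0.4351 -0.2628  0.0502] F [-0.  -0.3  0.6] op 0.0852
axes x,y,z cols: [[-0.499, 0.007, -0.866], [0.866, -0.005, -0.499], [-0.008, -1.0, -0.004]]
world d [-0.0031  0.0023 -0.0627] tool d [0.004  0.0627 0.0018]
dr [ 0.23  0.95 -0.43] tool d in goal axes [0.0035 0.0627 0.0016]
```

View pics/w28.png

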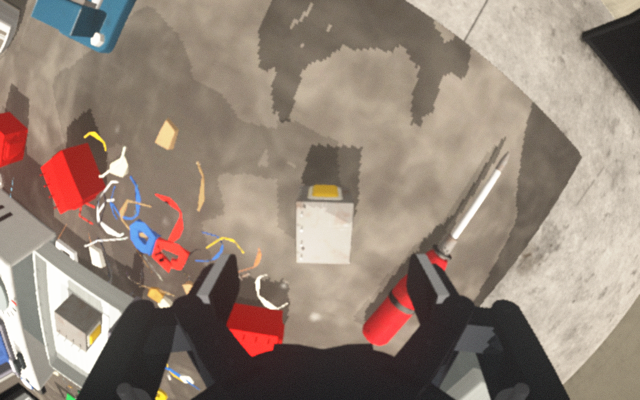

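```bash
python3 - <<'E'
from h import *
p=params('wrist')
for n,q in [('handle end near',(367,345)),('handle collar top',(437,252)),('tip',(503,157)),('red corner r',(284,320)),('red corner top',(243,287))]: print(n,at(p,q,.012,True).round(3),at(p,q,.04,True).round(3))
d=np.array([.875,.485]);n=np.array([-.485,.875]);c=np.array([.432,-.2605])
for s in (.0425,.057,-.0425,-.057):
  for w in (.011,-.011): print(s,w,(c+s*d+w*n).round(3))
E
```

```text
handle end near [ 0.335 -0.171  0.012] [ 0.354 -0.193  0.04 ]
handle collar top [ 0.341 -0.281  0.012] [ 0.359 -0.288  0.04 ]
tip [ 0.34  -0.372  0.012] [ 0.358 -0.367  0.04 ]
red corner r [ 0.415 -0.162  0.012] [ 0.423 -0.185  0.04 ]
red corner top [ 0.46  -0.175  0.012] [ 0.462 -0.197  0.04 ]
0.0425 0.011 [ 0.464 -0.23 ]
0.0425 -0.011 [ 0.475 -0.25 ]
0.057 0.011 [ 0.477 -0.223]
0.057 -0.011 [ 0.487 -0.242]
-0.0425 0.011 [ 0.389 -0.271]
-0.0425 -0.011 [ 0.4   -0.291]
-0.057 0.011 [ 0.377 -0.279]
-0.057 -0.011 [ 0.387 -0.298]
```

>>> servo_tool --delta_pos '[[0.0035,0.015,0.002],[0,0.02,0],[0,0.015,0],[0,0.01,0],[0,0.003,0]]' --dr '[[0.2,0.9,-0.4],[0,0,0],[0,0,0],[0,0,0],[0,0,0]]' --grip '[0.85,0.85,0.85,0.85,0.85]'

```text
t: 29.6
tool_pos: [0.4354, -0.2636, -0.01]
tool_rot: [-0.936, -1.574, 1.577]
contact_force: [-0.1, -0.6, 0.7]
opening: 0.0727
```

```bash
python3 - <<'E'
from h import *
goal([0.432,-0.2605,-0.0125],29)
p,im=shot('wrist','w29')
E
```

```text
t 29.6 pos [ 0.4354 -0.2636 -0.01  ] F [-0.1 -0.6  0.7] op 0.0727
axes x,y,z cols: [[-0.486, 0.008, -0.874], [0.874, -0.007, -0.486], [-0.01, -1.0, -0.004]]
world d [-0.0034  0.0031 -0.0025] tool d [0.0044 0.0024 0.0015]
dr [ 0.23  0.09 -0.57] tool d in goal axes [0.0044 0.0025 0.0015]
```

View pics/w29.png

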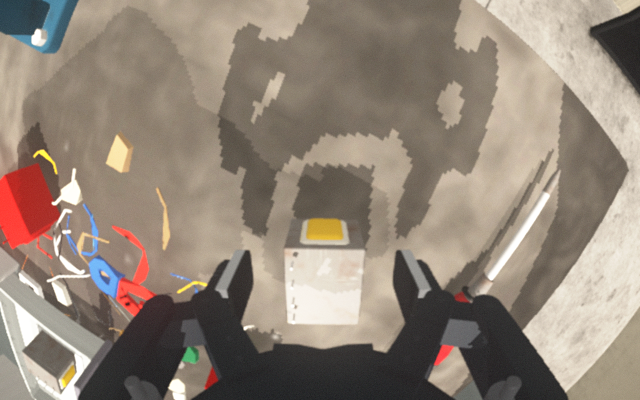

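>>> servo_tool --delta_pos '[[0.004,0.003,0.001],[0,0,0],[0,0,0],[0,0,0],[0,0,0]]' --dr '[[0,0,-0.5],[0,0,0],[0,0,0],[0,0,0],[0,0,0]]' --grip '[0.85,0,0,0,0]' --grip_force 50

```text
t: 30.28
tool_pos: [0.4335, -0.2612, -0.0118]
tool_rot: [-0.931, -1.577, 1.572]
contact_force: [-0.2, 0.0, -0.6]
opening: 0.0351
```

>>> servo_tool --delta_pos '[[0,0,0],[0,-0.02,0],[0,-0.03,0],[0,-0.03,0],[0,-0.03,0]]' --dr '[[0,0,0],[0,0,0],[0,0,0],[0,0,0],[0,-9,0]]' --grip '[0,0,0,0,0]'

```text
t: 30.9
tool_pos: [0.4286, -0.2578, 0.0948]
tool_rot: [-0.806, -1.685, 1.675]
contact_force: [0.3, -0.9, -3.7]
opening: 0.0352
```

```bash
python3 - <<'E'
from h import *
goal([0.5904,0.071,0.105],92.6)
E
```

```text
t 30.9 pos [ 0.4286 -0.2578  0.0948] F [ 0.3 -0.9 -3.7] op 0.0352
axes x,y,z cols: [[-0.62, -0.004, -0.784], [0.784, 0.008, -0.62], [0.009, -1.0, -0.001]]
world d [0.1618 0.3288 0.0102] tool d [ 0.1576 -0.0083 -0.3309]
dr [  0.33 -54.26   0.44] tool d in goal axes [-0.1766 -0.0102 -0.3211]
```

>>> servo_tool --delta_pos '[[0,-0.01,0],[0,-0.01,0],[0,0,0],[0,0,0],[0,0,0]]' --dr '[[0,-10.5,0],[0,-10.5,0],[0,-10.5,0],[0,-10.5,0],[0,-10.5,0]]' --grip '[0,0,0,0,0]'

```text
t: 31.52
tool_pos: [0.428, -0.2575, 0.1158]
tool_rot: [-0.046, 2.213, -2.196]
contact_force: [0.3, -0.3, -2.1]
opening: 0.0353
```

>>> servo_tool --delta_pos '[[-0.025,0,-0.05],[-0.025,0,-0.054],[-0.03,0,-0.054],[-0.03,0,-0.054],[-0.03,0,-0.05]]' --dr '[[0,0,0],[0,0,0],[0,0,0],[0,0,0],[0,0,0]]' --grip '[0,0,0,0,0]'

```text
t: 32.15
tool_pos: [0.5583, 0.0133, 0.114]
tool_rot: [-0.042, 2.219, -2.202]
contact_force: [0.9, -0.4, -1.8]
opening: 0.0351
```

```bash
python3 - <<'E'
from h import *
goal([0.5904,0.071,0.105],92.6)
shot('wrist','w30')
E
```

```text
t 32.15 pos [0.5583 0.0133 0.114 ] F [ 0.9 -0.4 -1.8] op 0.0351
axes x,y,z cols: [[-1.0, -0.008, 0.03], [-0.03, 0.008, -1.0], [0.008, -1.0, -0.008]]
world d [ 0.0321  0.0577 -0.009 ] tool d [-0.0339  0.0092 -0.0567]
dr [ 0.47 -0.9   0.46] tool d in goal axes [-0.0347  0.009  -0.0562]
```

View pics/w30.png

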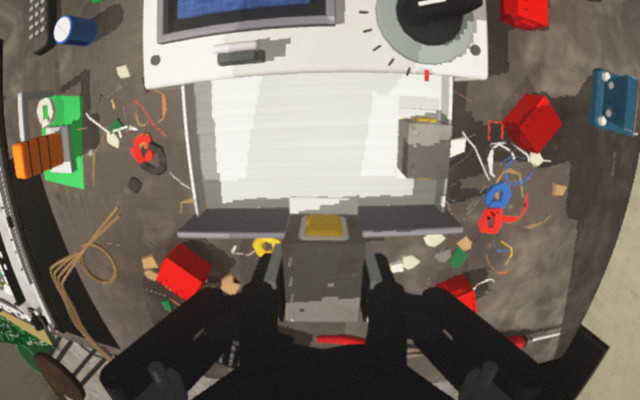

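>>> servo_tool --delta_pos '[[-0.015,0,-0.03],[-0.017,0.005,-0.026],[0,0.02,0],[0,0.02,0],[0,0,0]]' --dr '[[0.4,-0.9,0.4],[0,0,0],[0,0,0],[0,0,0],[0,0,0]]' --grip '[0,0,0,0,0]'

```text
t: 32.83
tool_pos: [0.5875, 0.08, 0.0628]
tool_rot: [-0.066, 2.204, -2.191]
contact_force: [0.5, 0.1, -2.3]
opening: 0.035
```

```bash
python3 - <<'E'
from h import *
goal([0.5904,0.071,0.003],92.6)
shot('wrist','w31')
E
```

```text
t 32.83 pos [0.5875 0.08   0.0628] F [ 0.5  0.1 -2.3] op 0.035
axes x,y,z cols: [[-0.999, -0.007, 0.054], [-0.054, 0.006, -0.999], [0.006, -1.0, -0.006]]
world d [ 0.0029 -0.009  -0.0598] tool d [-0.0028  0.0597  0.0095]
dr [0.35 0.48 0.37] tool d in goal axes [-0.0025  0.0598  0.0091]
```

View pics/w31.png

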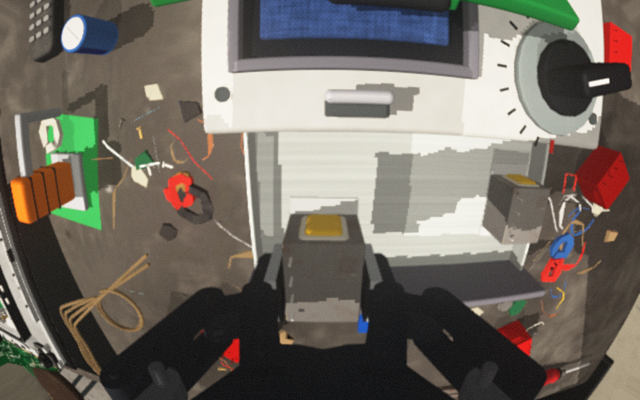

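>>> servo_tool --delta_pos '[[0.005,0.01,0.01],[0,0.02,0],[0,0.015,0],[0,0.008,0],[0,0,0]]' --dr '[[0.3,0.5,0.3],[0,0,0],[0,0,0],[0,0,0],[0,0,0]]' --grip '[0,0,0,0,0]'

```text
t: 33.5
tool_pos: [0.5837, 0.0673, 0.008]
tool_rot: [-0.043, 2.2, -2.199]
contact_force: [0.0, -0.4, -2.1]
opening: 0.0353
```

```bash
python3 - <<'E'
from h import *
goal([0.582,0.069,0.002],92.6)
shot('wrist','w32')
E
```

```text
t 33.5 pos [0.5837 0.0673 0.008 ] F [ 0.  -0.4 -2.1] op 0.0353
axes x,y,z cols: [[-0.999, 0.002, 0.042], [-0.042, 0.0, -0.999], [-0.002, -1.0, -0.0]]
world d [-0.0017  0.0017 -0.006 ] tool d [ 0.0016  0.006  -0.0018]
dr [ 0.01 -0.22 -0.12] tool d in goal axes [ 0.0016  0.006  -0.0018]
```

View pics/w32.png

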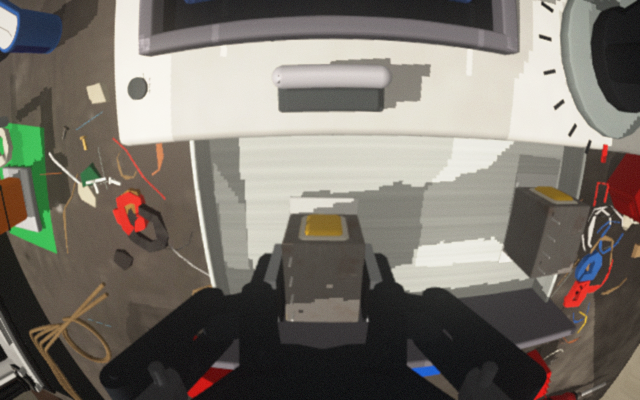

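>>> servo_tool --delta_pos '[[0.001,0.004,0],[0,0.003,0],[0,0.003,0],[0,0.002,0],[0,0,0]]' --dr '[[0,0,0],[0,0,0],[0,0,0],[0,0,0],[0,0,0]]' --grip '[0,0,0,0,0]'

```text
t: 34.17
tool_pos: [0.5886, 0.0677, 0.0027]
tool_rot: [-0.032, 2.194, -2.193]
contact_force: [0.2, 0.3, -2.3]
opening: 0.0348
```

>>> servo_tool --delta_pos '[[0,0.001,0],[0,0,0],[0,0,0],[0,0,0]]' --dr '[[0,0,0],[0,0,0],[0,0,0],[0,0,0]]' --grip '[0,0.5,0.6,0.6]'

```text
t: 34.67
tool_pos: [0.589, 0.0677, 0.002]
tool_rot: [-0.031, 2.193, -2.193]
contact_force: [0.1, -0.0, 0.8]
opening: 0.0512
```

>>> servo_tool --delta_pos '[[0,-0.015,0],[0,-0.03,0],[0.01,-0.04,0],[0.03,-0.04,0],[0.04,-0.04,0.01]]' --dr '[[0,0,0],[0,0,0],[0,0,0],[0,0,0],[0,0,0]]' --grip '[0.6,0.6,0.6,0.6,0.4]'

```text
t: 35.3
tool_pos: [0.5053, 0.0542, 0.1713]
tool_rot: [-0.036, 2.195, -2.194]
contact_force: [1.5, -0.4, 1.2]
opening: 0.0348
```

```bash
python3 - <<'E'
from h import *
st()
shot('wrist','w33'); shot('top','t33')
E
```

```text
t 35.3 pos [0.5053 0.0542 0.1713] F [ 1.5 -0.4  1.2] op 0.0348
axes x,y,z cols: [[-0.999, 0.011, 0.043], [-0.043, 0.0, -0.999], [-0.011, -1.0, 0.0]]
```

View pics/w33.png

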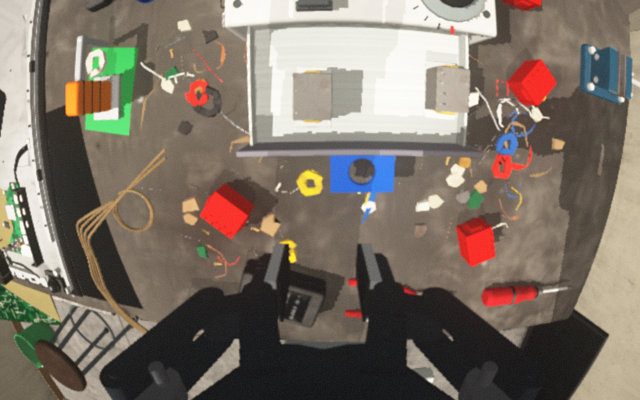

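```bash
python3 - <<'E'
from h import *
p=params('wrist'); im=cv2.imread('pics/w33.png')
cv2.imwrite('pics/w33c.png',cv2.resize(im[50:160,235:485],None,fx=3.1,fy=4,interpolation=cv2.INTER_CUBIC))
a=np.radians(2.64); ex=np.array([np.cos(a),np.sin(a)]); ey=np.array([-ex[1],ex[0]]); c=np.array([.6526,.0238])-.06*ex
for n,qs,z in [('t2',[(293,73),(331,73),(330,119),(293,118)],.052),('t1',[(427,67),(466,69),(468,111),(429,110)],.052),('lip',[(361,172)],.04),('walls',[(251,90),(466,90)],.034),('panel',[(240,153),(480,152)],.066)]:
    X=np.array([at(p,q,z,True)[:2] for q in qs]); print(n,[( (x-c)@np.stack([ex,ey],1)).round(4).tolist() for x in X], ((X.mean(0)-c)@np.stack([ex,ey],1)).round(4))
E
```

```text
t2 [[0.0231, 0.0625], [0.0226, 0.0273], [-0.021, 0.0284], [-0.0197, 0.0631]] [0.0013 0.0453]
t1 [[0.0327, -0.065], [0.035, -0.1073], [-0.0076, -0.1108], [-0.0095, -0.0679]] [ 0.0126 -0.0878]
lip [[-0.0748, -0.0034]] [-0.0748 -0.0034]
walls [[0.0094, 0.1068], [0.0148, -0.1165]] [ 0.0121 -0.0048]
panel [[-0.0499, 0.1122], [-0.047, -0.1207]] [-0.0484 -0.0043]
```

View pics/w33c.png

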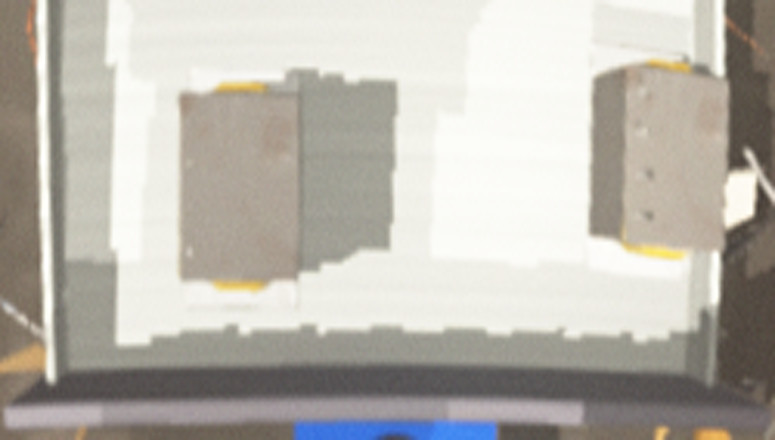

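>>> servo_tool --delta_pos '[[0.03,0,0.025],[0.032,0,0.025],[0,0.02,0],[0,0.03,0],[0,0,0]]' --dr '[[0,0,-0.6],[0,0,0],[0,0,0],[0,0,0],[0,0,0]]' --grip '[0,0,0,0,0]'

```text
t: 36.02
tool_pos: [0.448, 0.0004, 0.1263]
tool_rot: [-0.028, 2.191, -2.193]
contact_force: [0.9, 0.6, -0.5]
opening: 0.0003
```

```bash
python3 - <<'E'
from h import *
goal([0.445,0.0,0.002],92.6)
shot('wrist','w34')
E
```

```text
t 36.02 pos [4.480e-01 4.000e-04 1.263e-01] F [ 0.9  0.6 -0.5] op 0.0003
axes x,y,z cols: [[-0.999, 0.017, 0.042], [-0.042, -0.001, -0.999], [-0.017, -1.0, 0.002]]
world d [-0.003  -0.0004 -0.1243] tool d [0.0051 0.1242 0.    ]
dr [-0.09 -0.19 -0.95] tool d in goal axes [0.003  0.1243 0.0002]
```

View pics/w34.png

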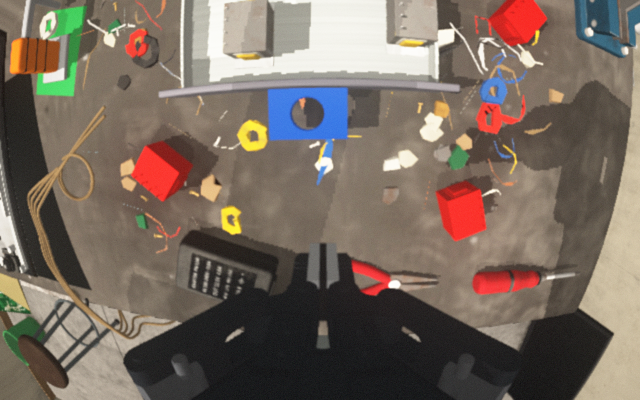

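```bash
python3 - <<'E'
from h import *
p=params('wrist')
for q in [(277,245),(270,300),(190,235)]:
    print(at(p,q,.03,True).round(3))
print(at(p,(352,262),.01,True).round(3), 'lip front',at(p,(308,139),.04,True).round(3))
E
```

```text
[0.394 0.041 0.03 ]
[0.327 0.05  0.03 ]
[0.398 0.131 0.03 ]
[ 0.367 -0.035  0.01 ] lip front [0.497 0.013 0.04 ]
```

>>> servo_tool --delta_pos '[[0.004,0.03,0],[0,0.04,0],[0,0.03,0],[0,0.02,0],[0,0.003,0]]' --dr '[[0,0,-0.9],[0,0,0],[0,0,0],[0,0,0],[0,0,0]]' --grip '[0,0,0,0,0]'

```text
t: 36.7
tool_pos: [0.4546, 0.0007, 0.0085]
tool_rot: [-0.033, 2.188, -2.195]
contact_force: [0.2, -0.1, 0.2]
opening: -0.0002
```

```bash
python3 - <<'E'
from h import *
goal([0.596,0.0105,0.002],92.6)
shot('wrist','w35')
E
```

```text
t 36.7 pos [0.4546 0.0007 0.0085] F [ 0.2 -0.1  0.2] op -0.0002
axes x,y,z cols: [[-0.999, 0.015, 0.045], [-0.045, -0.003, -0.999], [-0.015, -1.0, 0.004]]
world d [ 0.1414  0.0098 -0.0065] tool d [-0.1416  0.0087 -0.0034]
dr [-0.21 -0.01 -0.86] tool d in goal axes [-0.1417  0.0065 -0.0034]
```

View pics/w35.png

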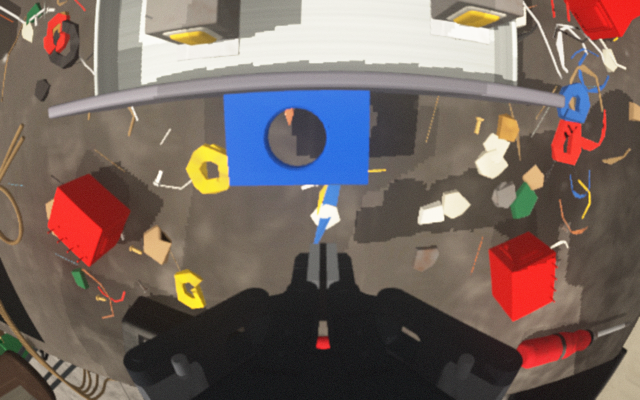

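>>> servo_tool --delta_pos '[[0,0.009,0],[-0.002,0.003,0],[-0.01,0.001,0],[-0.012,0,0],[-0.012,0,0]]' --dr '[[0,0,-0.9],[0,0,0],[0,0,0],[0,0,0],[0,0,0]]' --grip '[0,0,0,0,0]'

```text
t: 37.38
tool_pos: [0.4962, 0.0021, -0.0009]
tool_rot: [-0.044, 2.191, -2.201]
contact_force: [-2.4, 0.4, 0.5]
opening: 0.0003
```

```bash
python3 - <<'E'
from h import *
goal([0.596,0.0105,-0.002],92.6)
shot('wrist','w36')
E
```

```text
t 37.38 pos [ 0.4962  0.0021 -0.0009] F [-2.4  0.4  0.5] op 0.0003
axes x,y,z cols: [[-0.999, 0.005, 0.045], [-0.045, -0.005, -0.999], [-0.005, -1.0, 0.005]]
world d [ 0.0998  0.0084 -0.0011] tool d [-0.1001  0.0015 -0.0039]
dr [-0.29 -0.   -0.28] tool d in goal axes [-0.1001  0.0011 -0.0038]
```

View pics/w36.png

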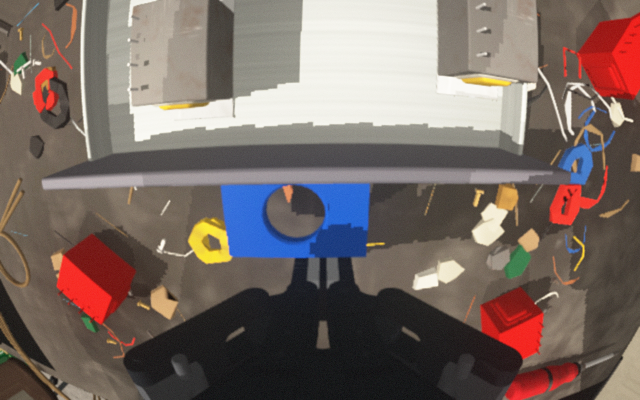

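>>> servo_tool --delta_pos '[[-0.011,0,0],[-0.011,0,0],[-0.011,0,0],[-0.011,0,0],[-0.01,0,0]]' --dr '[[0,0,-0.2],[0,0,0],[0,0,0],[0,0,0],[0,0,0]]' --grip '[0,0,0,0,0]'

```text
t: 38.05
tool_pos: [0.5549, 0.005, -0.0008]
tool_rot: [-0.048, 2.193, -2.202]
contact_force: [-2.3, 0.9, 2.4]
opening: -0.0001
```

```bash
python3 - <<'E'
from h import *
goal([0.596,0.0105,-0.002],92.6)
shot('wrist','w37')
E
```

```text
t 38.05 pos [ 0.5549  0.005  -0.0008] F [-2.3  0.9  2.4] op -0.0001
axes x,y,z cols: [[-0.999, 0.002, 0.045], [-0.045, -0.004, -0.999], [-0.002, -1.0, 0.004]]
world d [ 0.0411  0.0055 -0.0012] tool d [-0.0413  0.0013 -0.0036]
dr [-0.25 -0.01 -0.09] tool d in goal axes [-0.0413  0.0012 -0.0036]
```

View pics/w37.png

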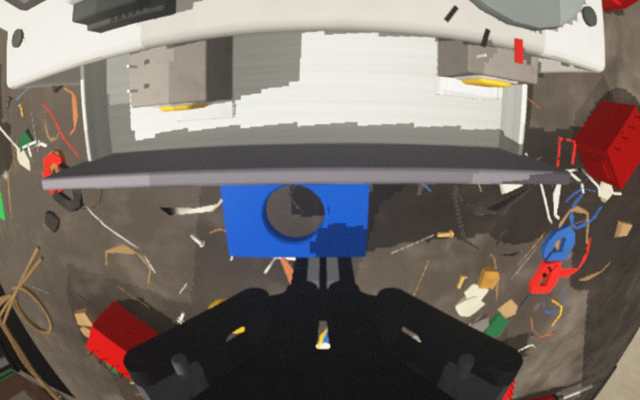

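>>> servo_tool --delta_pos '[[-0.01,0,0],[-0.01,0,0],[-0.009,0,0],[-0.007,0,0],[-0.005,0,0]]' --dr '[[0,0,0],[0,0,0],[0,0,0],[0,0,0],[0,0,0]]' --grip '[0,0,0,0,0]'

```text
t: 38.72
tool_pos: [0.5975, 0.0069, -0.0008]
tool_rot: [-0.053, 2.195, -2.205]
contact_force: [-16.9, -0.9, 13.9]
opening: 0.0001
```

>>> servo_tool --delta_pos '[[-0.005,0,0],[-0.004,0,0],[-0.004,0,0]]' --dr '[[0,0,0],[0,0,0],[0,0,0]]' --grip '[0,0,0]'

```text
t: 39.1
tool_pos: [0.596, 0.0068, -0.0011]
tool_rot: [-0.102, 2.213, -2.225]
contact_force: [-18.4, -0.3, 13.7]
opening: -0.0001
```

```bash
python3 - <<'E'
from h import *
goal([0.596,0.0105,-0.002],92.6)
shot('wrist','w38')
E
```

```text
t 39.1 pos [ 0.596   0.0068 -0.0011] F [-18.4  -0.3  13.7] op -0.0001
axes x,y,z cols: [[-0.998, -0.044, 0.047], [-0.047, -0.006, -0.999], [0.044, -0.999, 0.004]]
world d [ 0.      0.0037 -0.0009] tool d [-0.0003  0.0008 -0.0037]
dr [-0.25  0.11  2.54] tool d in goal axes [-0.0002  0.0009 -0.0037]
```

View pics/w38.png

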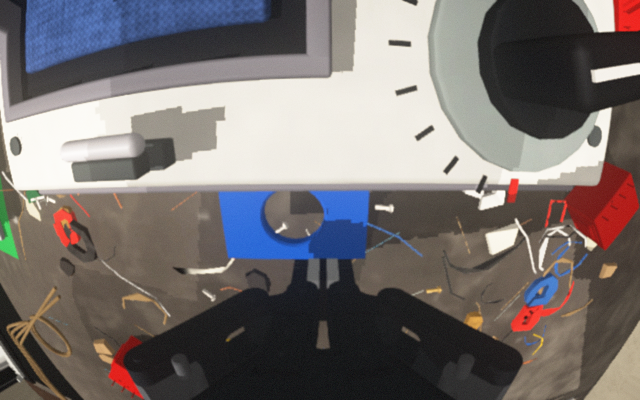

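>>> servo_tool --delta_pos '[[0.015,0,0],[0.02,0,0],[0.01,-0.04,0],[0,-0.055,0],[0,-0.05,0]]' --dr '[[0,0,0],[0,0,0],[0,0,2.5],[0,0,0],[0,0,0]]' --grip '[0,0,0,0,0]'

```text
t: 39.78
tool_pos: [0.5508, 0.0048, 0.1455]
tool_rot: [-0.054, 2.193, -2.204]
contact_force: [1.4, -0.1, 0.4]
opening: -0.0001
```

```bash
python3 - <<'E'
from h import *
st()
p,im=shot('wrist','w39')
E
python3 - <<'E'
import sys; sys.path.insert(0,'.')
from h import *
p=params('top')
c=lambda u,v:(258+(u+.5)/6-.5,105+(v+.5)/6-.5)
a=np.radians(2.64); ex=np.array([np.cos(a),np.sin(a)]); ey=np.array([-ex[1],ex[0]]); o=np.array([.6526,.0238])
for q in [(78,342),(314,330),(198,340)]:
    X=at(p,c(*q),.141)[:2]; print(q,X.round(4),((X-o)@np.stack([ex,ey],1)).round(4))
for q in [(208,413)]:
    X=at(p,c(*q),.09)[:2]; print('catch',X.round(4),((X-o)@np.stack([ex,ey],1)).round(4))
E
```

```text
t 39.77 pos [0.5508 0.0048 0.1455] F [ 1.4 -0.1  0.4] op -0.0001
axes x,y,z cols: [[-0.999, -0.002, 0.047], [-0.047, -0.005, -0.999], [0.002, -1.0, 0.005]]
(78, 342) [0.698  0.1312] [0.0503 0.1052]
(314, 330) [0.7008 0.0105] [ 0.0475 -0.0155]
(198, 340) [0.6973 0.0699] [0.0468 0.0439]
catch [0.6666 0.0684] [0.016  0.0439]
```

View pics/w39.png

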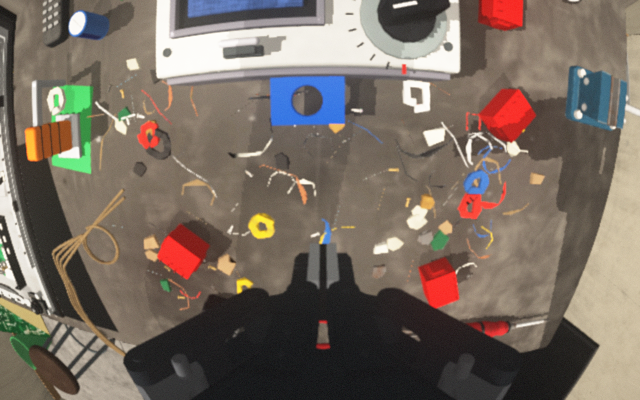

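>>> servo_tool --delta_pos '[[-0.045,-0.012,-0.018],[-0.05,0,-0.02],[-0.045,0,-0.02],[0,0,0]]' --dr '[[0,0,0],[0,0,0],[0,0,0],[0,0,0]]' --grip '[0,0,0,0]'

```text
t: 40.33
tool_pos: [0.7002, 0.0697, 0.172]
tool_rot: [-0.023, 2.178, -2.197]
contact_force: [-0.6, -0.9, -0.4]
opening: -0.0001
```

```bash
python3 - <<'E'
from h import *
goal([0.6975,0.070,0.066],92.6)
p,im=shot('wrist','w40')
E
```

```text
t 40.33 pos [0.7002 0.0697 0.172 ] F [-0.6 -0.9 -0.4] op -0.0001
axes x,y,z cols: [[-0.999, 0.024, 0.045], [-0.045, -0.008, -0.999], [-0.023, -1.0, 0.009]]
world d [-0.0027  0.0003 -0.106 ] tool d [ 0.0052  0.1059 -0.0014]
dr [-0.53 -0.03 -1.33] tool d in goal axes [ 0.0027  0.106  -0.0004]
```

View pics/w40.png

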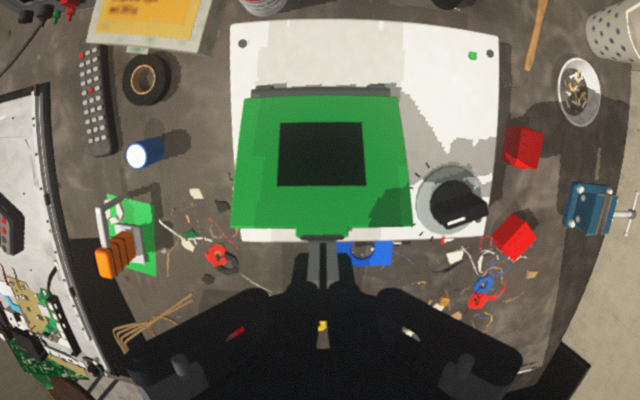

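>>> servo_tool --delta_pos '[[0.003,0.02,0],[0,0.025,0],[0,0.015,0],[0,0.015,0],[0,0,0]]' --dr '[[-0.5,0,-1.3],[0,0,0],[0,0,0],[0,0,0],[0,0,0]]' --grip '[0,0,0,0,0]'

```text
t: 41.0
tool_pos: [0.6933, 0.0663, 0.0929]
tool_rot: [-0.049, 2.202, -2.202]
contact_force: [-0.3, 1.4, 0.9]
opening: 0.0001
```

```bash
python3 - <<'E'
from h import *
goal([0.6975,0.070,0.066],92.6)
p,im=shot('wrist','w41')
E
```

```text
t 41.0 pos [0.6933 0.0663 0.0929] F [-0.3  1.4  0.9] op 0.0001
axes x,y,z cols: [[-0.999, -0.003, 0.042], [-0.042, -0.0, -0.999], [0.003, -1.0, 0.0]]
world d [ 0.0042  0.0037 -0.0269] tool d [-0.0044  0.0269 -0.0035]
dr [-0.01 -0.22  0.19] tool d in goal axes [-0.0043  0.0269 -0.0035]
```

View pics/w41.png

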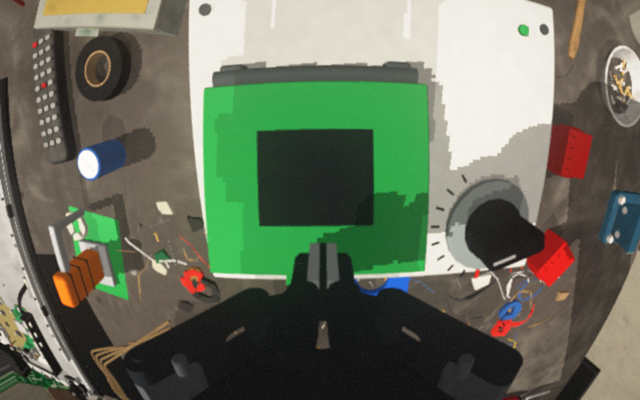

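>>> servo_tool --delta_pos '[[-0.005,0.008,-0.003],[0,0.008,0],[0,0.006,0],[0,0.004,0],[0,0,0]]' --dr '[[0,0,0],[0,0,0],[0,0,0],[0,0,0],[0,0,0]]' --grip '[0,0,0,0,0]'

```text
t: 41.68
tool_pos: [0.7004, 0.0696, 0.0709]
tool_rot: [-0.046, 2.198, -2.201]
contact_force: [-0.3, -0.2, 0.4]
opening: 0.0001
```

```bash
python3 - <<'E'
from h import *
goal([0.6975,0.070,0.066],92.6)
p,im=shot('wrist','w42')
E
```

```text
t 41.67 pos [0.7004 0.0696 0.0709] F [-0.3 -0.2  0.4] op 0.0001
axes x,y,z cols: [[-0.999, 0.001, 0.042], [-0.042, -0.001, -0.999], [-0.0, -1.0, 0.001]]
world d [-0.0029  0.0004 -0.0049] tool d [ 0.0029  0.0049 -0.0005]
dr [-0.08 -0.18 -0.03] tool d in goal axes [ 0.0029  0.0049 -0.0005]
```

View pics/w42.png

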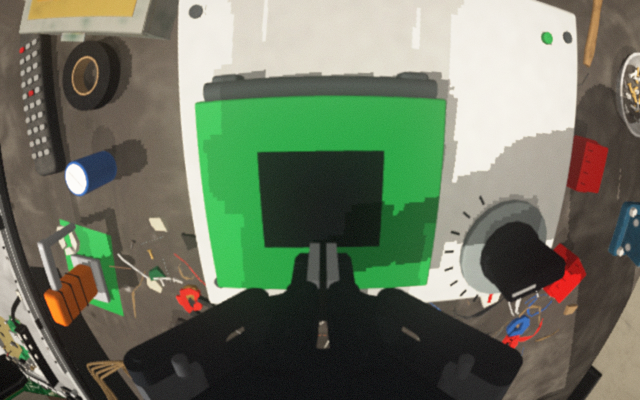

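>>> servo_tool --delta_pos '[[0,0.004,0],[0,0.004,0],[0,0.004,0]]' --dr '[[0,0,0],[0,0,0],[0,0,0]]' --grip '[0,0,0]'

```text
t: 42.1
tool_pos: [0.7007, 0.0697, 0.0701]
tool_rot: [-0.049, 2.198, -2.203]
contact_force: [-11.3, -1.1, 17.6]
opening: -0.0002
```

>>> servo_tool --delta_pos '[[0,0.005,0],[0,0.005,0]]' --dr '[[0,0,0],[0,0,0]]' --grip '[0,0]'

```text
t: 42.35
tool_pos: [0.7007, 0.0697, 0.0699]
tool_rot: [-0.052, 2.198, -2.205]
contact_force: [-13.7, -1.0, 21.9]
opening: -0.0
```

```bash
python3 - <<'E'
from h import *
st()
p,im=shot('wrist','w43'); p,im=shot('scene','s43')
cv2.imwrite('pics/s43c.png',cv2.resize(im[120:260,190:360],None,fx=4,fy=4,interpolation=cv2.INTER_CUBIC)[:,:,::-1])
E
```

```text
t 42.35 pos [0.7007 0.0697 0.0699] F [-13.7  -1.   21.9] op -0.0
axes x,y,z cols: [[-0.999, -0.004, 0.043], [-0.043, -0.003, -0.999], [0.004, -1.0, 0.003]]
```

View pics/s43c.png

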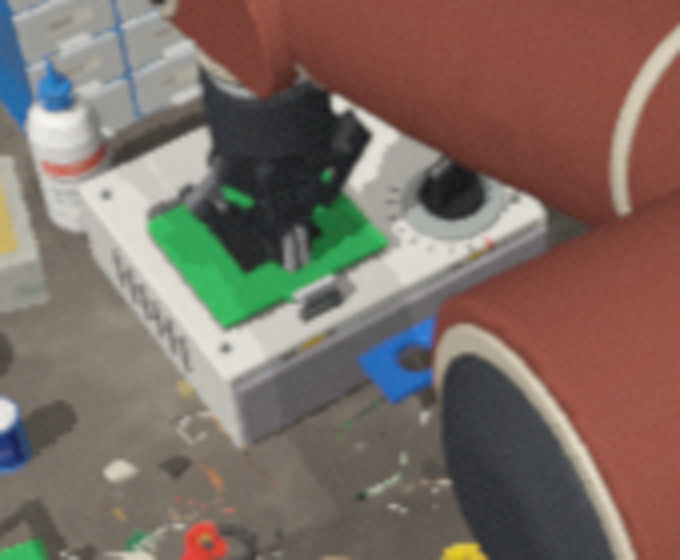

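>>> servo_tool --delta_pos '[[0,-0.005,0],[0,-0.015,0],[0,-0.04,0],[0,-0.04,0],[0,0,0]]' --dr '[[0,0,0],[0,0,0],[0,0,0],[0,0,0],[0,0,0]]' --grip '[0,0,0,0,0]'

```text
t: 43.08
tool_pos: [0.7015, 0.0703, 0.1736]
tool_rot: [-0.05, 2.198, -2.203]
contact_force: [0.1, -0.7, -0.5]
opening: 0.0
```

```bash
python3 - <<'E'
from h import *
goal([0.696,-0.0483,0.17],92.6)
p,im=shot('wrist','w44'); p,im=shot('scene','s44')
cv2.imwrite('pics/s44c.png',cv2.resize(im[120:260,190:360],None,fx=4,fy=4,interpolation=cv2.INTER_CUBIC)[:,:,::-1])
E
```

```text
t 43.08 pos [0.7015 0.0703 0.1736] F [ 0.1 -0.7 -0.5] op 0.0
axes x,y,z cols: [[-0.999, -0.002, 0.043], [-0.043, -0.002, -0.999], [0.002, -1.0, 0.002]]
world d [-0.0055 -0.1186 -0.0036] tool d [0.0106 0.0038 0.1182]
dr [-0.13 -0.11  0.13] tool d in goal axes [0.0108 0.0036 0.1182]
```

View pics/s44c.png

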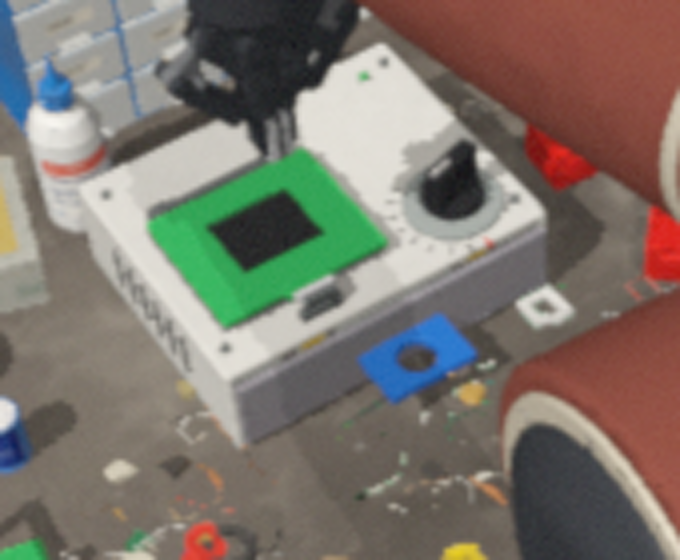

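View pics/w44.png

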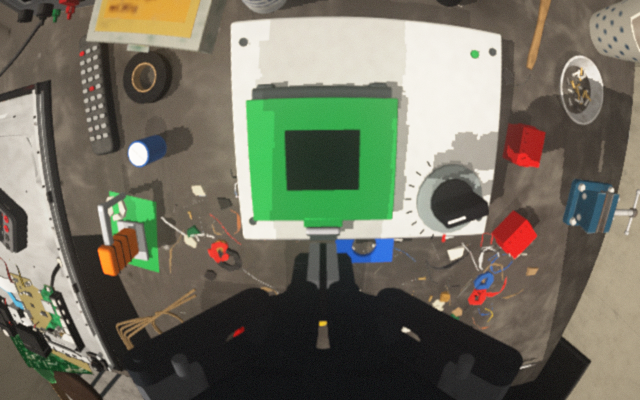

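>>> servo_tool --delta_pos '[[0.025,0,0.04],[0.025,0,0.04],[0.02,0,0.03],[0,0,0]]' --dr '[[0,0,0],[0,0,0],[0,0,0],[0,0,0]]' --grip '[0,0.5,1,1]'

```text
t: 43.68
tool_pos: [0.6275, -0.0444, 0.159]
tool_rot: [-0.077, 2.211, -2.21]
contact_force: [0.1, 0.9, 0.8]
opening: 0.0543
```

```bash
python3 - <<'E'
from h import *
goal([0.696,-0.0483,0.15],92.6)
p,im=shot('wrist','w45')
a=np.radians(2.64); ex=np.array([np.cos(a),np.sin(a)]); ey=np.array([-ex[1],ex[0]]); o=np.array([.6526,.0238])
k=o+.04*ex-.074*ey
u=proj(p,[k[0],k[1],.122],True); print(u)
x,y=int(u[0]),int(u[1]); x0=max(0,x-50);y0=max(0,y-45)
print(x0,y0); cv2.imwrite('pics/w45c.png',cv2.resize(im[y0:y0+90,x0:x0+100],None,fx=6,fy=6,interpolation=cv2.INTER_CUBIC)[:,:,::-1])
E
```

```text
t 43.67 pos [ 0.6275 -0.0444  0.159 ] F [0.1 0.9 0.8] op 0.0543
axes x,y,z cols: [[-0.999, -0.025, 0.045], [-0.045, -0.0, -0.999], [0.025, -1.0, -0.001]]
world d [ 0.0685 -0.0039 -0.009 ] tool d [-0.0685  0.0073  0.007 ]
dr [ 0.05 -0.02  1.41] tool d in goal axes [-0.0683  0.009   0.007 ]
[332.12166976 115.73812558]
282 70
```

View pics/w45c.png

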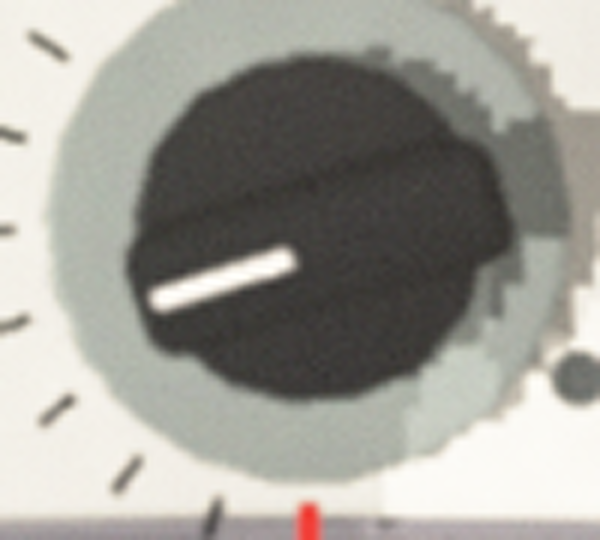

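```bash
python3 - <<'E'
from h import *
p=params('wrist'); c=lambda q:(282+(q[0]+.5)/6-.5,70+(q[1]+.5)/6-.5)
A=at(p,c((157,300)),.122,True);B=at(p,c((292,259)),.122,True); v=(A-B)[:2]; print(A.round(4),B.round(4),np.degrees(np.arctan2(v[1],v[0])))
for q in [(148,240),(165,350),(490,150),(508,245)]: print(at(p,c(q),.122,True).round(4))
X=np.mean([at(p,c(q),.122,True) for q in [(135,270),(165,350),(490,150),(508,245)]],0); print(X)
for q in [(310,225)]: print('disc',at(p,c(q),.092,True))
E
```

```text
[ 0.6931 -0.0316  0.122 ] [ 0.6982 -0.0459  0.122 ] 109.67532671667567
[ 0.6996 -0.0303  0.122 ]
[ 0.6877 -0.0326  0.122 ]
[ 0.7114 -0.0664  0.122 ]
[ 0.7012 -0.069   0.122 ]
[ 0.69914789 -0.04928911  0.122     ]
disc [ 0.70033677 -0.04863061  0.092     ]
```

>>> servo_tool --delta_pos '[[-0.03,0,0.004],[-0.03,0,0.003],[-0.01,0.005,0],[0,0.005,0],[0,0,0]]' --dr '[[0,0,1.4],[0,0,0],[0,10,0],[0,10,0],[0,10,0]]' --grip '[0.6,0.6,0.6,0.6,0.6]'

```text
t: 44.35
tool_pos: [0.7001, -0.0404, 0.14]
tool_rot: [-0.476, -1.949, 1.941]
contact_force: [0.3, 0.4, 0.1]
opening: 0.0515
```

>>> servo_tool --delta_pos '[[0,0,0],[0,0.005,0],[0,0.005,0],[0,0.005,0],[0,0,0]]' --dr '[[0,10,0],[0,10,0],[0,10,0],[0,10,0],[0,3,0]]' --grip '[0.6,0.6,0.6,0.6,0.6]'

```text
t: 44.98
tool_pos: [0.6999, -0.0319, 0.1163]
tool_rot: [-1.024, -1.429, 1.433]
contact_force: [0.9, 1.0, -1.1]
opening: 0.051
```

```bash
python3 - <<'E'
from h import *
goal([0.698,-0.0485,0.076],19.5)
print(ctrl.get_obs()['q'].round(2))
p,im=shot('wrist','w46')
E
```

```text
t 44.98 pos [ 0.6999 -0.0319  0.1163] F [ 0.9  1.  -1.1] op 0.051
axes x,y,z cols: [[-0.308, -0.017, -0.951], [0.951, 0.01, -0.308], [0.014, -1.0, 0.013]]
world d [-0.0019 -0.0166 -0.0403] tool d [-0.0158  0.0402  0.0064]
dr [-0.74 -1.58  0.84] tool d in goal axes [-0.015   0.0403  0.0074]
[-0.15  0.3   1.49  0.01  1.37  2.67]
```

View pics/w46.png

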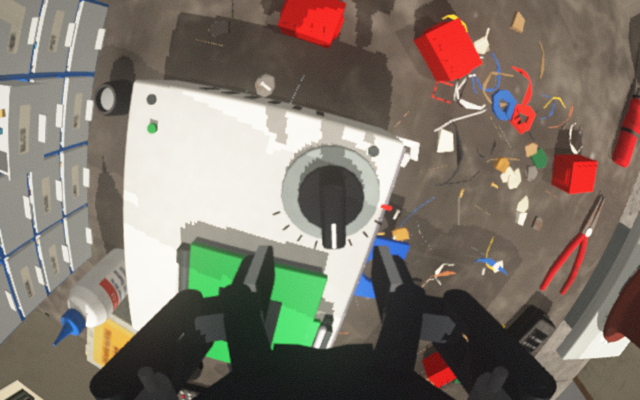

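>>> servo_tool --delta_pos '[[-0.015,0,0.0065],[0,0.01,0],[0,0,0]]' --dr '[[-0.7,-1.5,0.8],[0,0,0],[0,0,0]]' --grip '[0.6,0.6,0.6]'

```text
t: 45.4
tool_pos: [0.6982, -0.0445, 0.1023]
tool_rot: [-1.021, -1.456, 1.457]
contact_force: [-0.7, 0.1, -0.4]
opening: 0.051
```

```bash
python3 - <<'E'
from h import *
goal([0.698,-0.0485,0.076],19.5)
p,im=shot('wrist','w47')
X=[.698,-.0485,.122]; print(proj(p,X,True))
cv2.imwrite('pics/w47c.png',cv2.resize(im[120:320,200:440],None,fx=3,fy=3,interpolation=cv2.INTER_CUBIC)[:,:,::-1])
E
```

```text
t 45.4 pos [ 0.6982 -0.0445  0.1023] F [-0.7  0.1 -0.4] op 0.051
axes x,y,z cols: [[-0.337, -0.004, -0.941], [0.941, 0.002, -0.337], [0.004, -1.0, 0.003]]
world d [-0.0002 -0.004  -0.0263] tool d [-0.0038  0.0263  0.0015]
dr [-0.19  0.2   0.22] tool d in goal axes [-0.0037  0.0263  0.0016]
[324.6759198  249.55345467]
```

View pics/w47c.png

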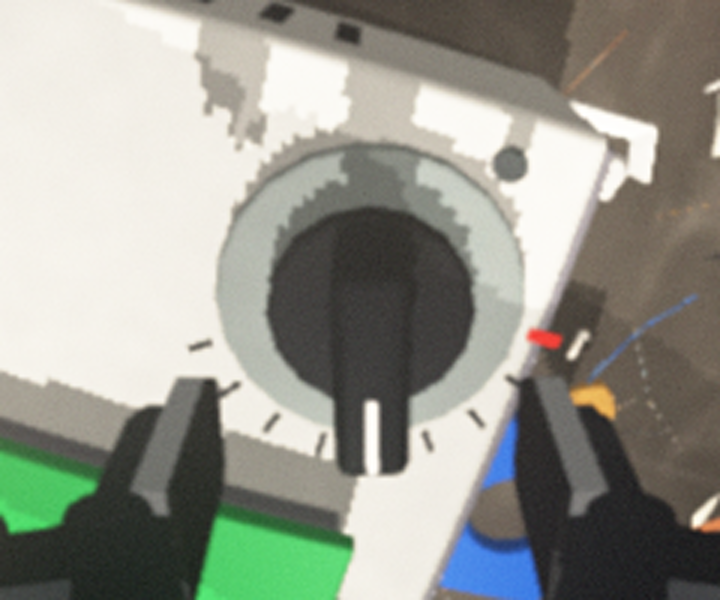

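>>> servo_tool --delta_pos '[[-0.004,0.008,0.001],[0,0.01,0],[0,0.008,0],[0,0,0]]' --dr '[[0,0.2,0],[0,0,0],[0,0,0],[0,0,0]]' --grip '[0.6,0.6,0.6,0.6]'

```text
t: 45.95
tool_pos: [0.6991, -0.0482, 0.0748]
tool_rot: [-1.023, -1.455, 1.455]
contact_force: [-1.2, -0.1, 0.1]
opening: 0.0512
```

```bash
python3 - <<'E'
from h import *
goal([0.698,-0.0485,0.076],19.5)
E
```

```text
t 45.95 pos [ 0.6991 -0.0482  0.0748] F [-1.2 -0.1  0.1] op 0.0512
axes x,y,z cols: [[-0.334, -0.004, -0.942], [0.942, 0.003, -0.334], [0.004, -1.0, 0.003]]
world d [-0.0011 -0.0003  0.0012] tool d [ 0.     -0.0012  0.0011]
dr [-0.16  0.03  0.22] tool d in goal axes [ 0.     -0.0012  0.0011]
```

>>> servo_tool --delta_pos '[[0,0,0],[0,0,0],[0,0,0],[0,0,0],[0,0,0]]' --dr '[[0,0,0],[0,0,0],[0,0,0],[0,0,0],[0,0,0]]' --grip '[0,0,0,0,0]' --grip_force 30

```text
t: 46.58
tool_pos: [0.6992, -0.0483, 0.0753]
tool_rot: [-1.024, -1.455, 1.454]
contact_force: [-0.2, -1.3, -0.6]
opening: 0.0133
```

```bash
python3 - <<'E'
from h import *
goal([0.698,-0.0485,0.076],19.5)
p,im=shot('wrist','w48')
cv2.imwrite('pics/w48c.png',cv2.resize(im[120:320,200:440],None,fx=3,fy=3,interpolation=cv2.INTER_CUBIC)[:,:,::-1])
E
```

```text
t 46.58 pos [ 0.6992 -0.0483  0.0753] F [-0.2 -1.3 -0.6] op 0.0133
axes x,y,z cols: [[-0.334, -0.003, -0.943], [0.943, 0.003, -0.334], [0.004, -1.0, 0.002]]
world d [-0.0012 -0.0002  0.0007] tool d [ 0.0002 -0.0007  0.0012]
dr [-0.13  0.02  0.2 ] tool d in goal axes [ 0.0002 -0.0007  0.0012]
```

View pics/w48c.png

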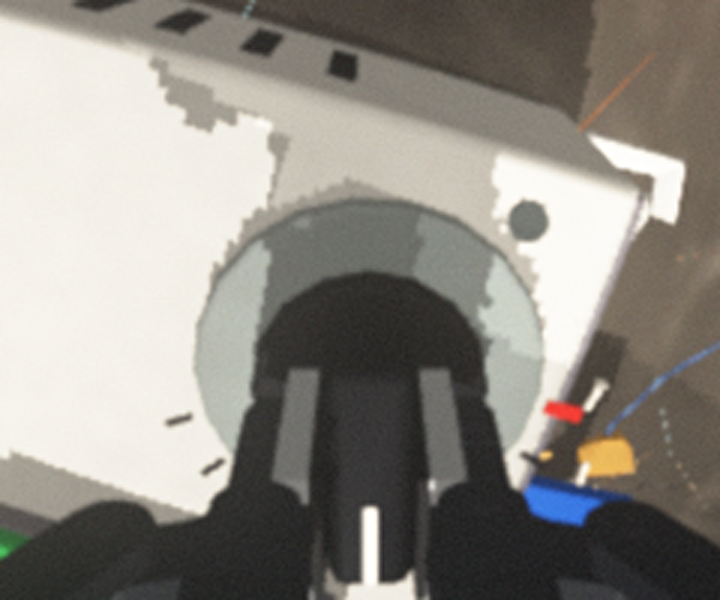

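>>> servo_tool --delta_pos '[[0,0,0],[0,0,0],[0,0,0],[0,0,0]]' --dr '[[0,-9,0],[0,-9,0],[0,-9,0],[0,-9,0]]' --grip '[0,0,0,0]'

```text
t: 47.12
tool_pos: [0.6988, -0.0486, 0.0753]
tool_rot: [-0.561, -1.89, 1.888]
contact_force: [-0.8, 0.6, -0.3]
opening: 0.0129
```

```bash
python3 - <<'E'
from h import *
goal([0.6985,-0.0485,0.076],92.6)
E
```

```text
t 47.12 pos [ 0.6988 -0.0486  0.0753] F [-0.8  0.6 -0.3] op 0.0129
axes x,y,z cols: [[-0.835, -0.004, -0.55], [0.55, 0.002, -0.835], [0.005, -1.0, 0.001]]
world d [-0.0003  0.0001  0.0007] tool d [ 0.0003 -0.0007  0.0001]
dr [  0.05 -35.95   0.28] tool d in goal axes [ 0.0003 -0.0007 -0.0001]
```

>>> servo_tool --delta_pos '[[0,0,0],[0,0,0],[0,0,0],[0,0,0],[0,0,0]]' --dr '[[0,-9,0],[0,-9,0],[0,-9,0],[0,-6,0],[0,-3,0]]' --grip '[0,0,0,0,0]'

```text
t: 47.75
tool_pos: [0.6986, -0.049, 0.0753]
tool_rot: [-0.079, 2.191, -2.188]
contact_force: [-0.9, -0.6, -0.7]
opening: 0.0136
```

```bash
python3 - <<'E'
from h import *
goal([0.6985,-0.0485,0.076],92.6)
print(ctrl.get_obs()['wrist_torque'].round(3))
p,im=shot('wrist','w49')
cv2.imwrite('pics/w49c.png',cv2.resize(im[120:320,200:440],None,fx=3,fy=3,interpolation=cv2.INTER_CUBIC)[:,:,::-1])
E
```

```text
t 47.75 pos [ 0.6986 -0.049   0.0753] F [-0.9 -0.6 -0.7] op 0.0136
axes x,y,z cols: [[-0.998, -0.005, 0.067], [-0.067, 0.001, -0.998], [0.005, -1.0, -0.002]]
world d [-0.0001  0.0005  0.0007] tool d [ 0.0001 -0.0007 -0.0005]
dr [0.09 1.24 0.28] tool d in goal axes [ 0.0001 -0.0007 -0.0005]
[-0.068  0.32  -0.651]
```

View pics/w49c.png

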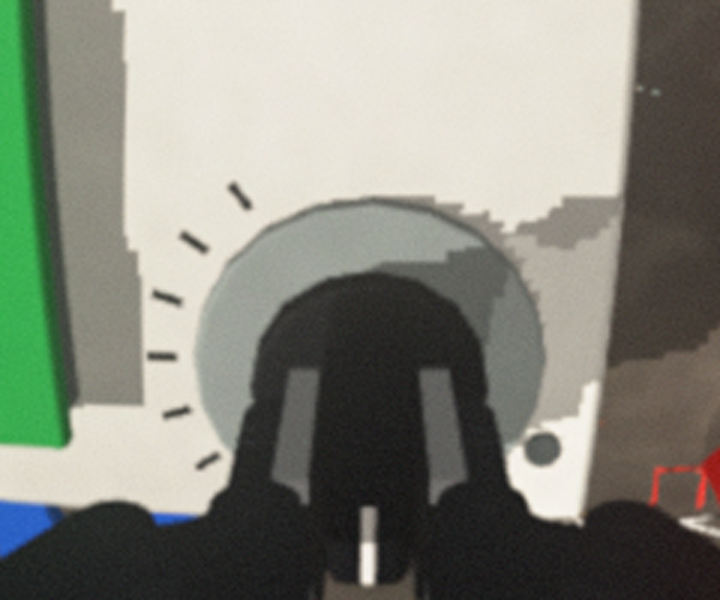

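>>> servo_tool --delta_pos '[[0,0,0],[0,0,0],[0,0,0],[0,-0.02,0],[0,-0.05,0]]' --dr '[[0,0,0],[0,0,0],[0,0,0],[0,0,0],[0,0,0]]' --grip '[0,0.4,0.5,0.5,0.5]'

```text
t: 48.42
tool_pos: [0.6963, -0.0485, 0.1429]
tool_rot: [-0.087, 2.198, -2.19]
contact_force: [0.9, -0.7, -0.1]
opening: 0.0425
```

>>> servo_tool --delta_pos '[[0,-0.04,0],[0.05,0,0],[0.05,0,0],[0,0,0]]' --dr '[[0,0,0],[0,0,0],[0,0,0],[0,0,0]]' --grip '[0.5,0.5,0.5,0.5]'

```text
t: 48.92
tool_pos: [0.6, -0.0562, 0.199]
tool_rot: [-0.066, 2.183, -2.186]
contact_force: [-0.4, 0.6, -1.0]
opening: 0.0429
```

```bash
python3 - <<'E'
from h import *
st()
p,im=shot('wrist','w50'); p,im=shot('scene','s50'); shot('top','t50')
E
```

```text
t 48.92 pos [ 0.6    -0.0562  0.199 ] F [-0.4  0.6 -1. ] op 0.0429
axes x,y,z cols: [[-0.998, 0.006, 0.067], [-0.067, -0.001, -0.998], [-0.006, -1.0, 0.001]]
```

View pics/w50.png

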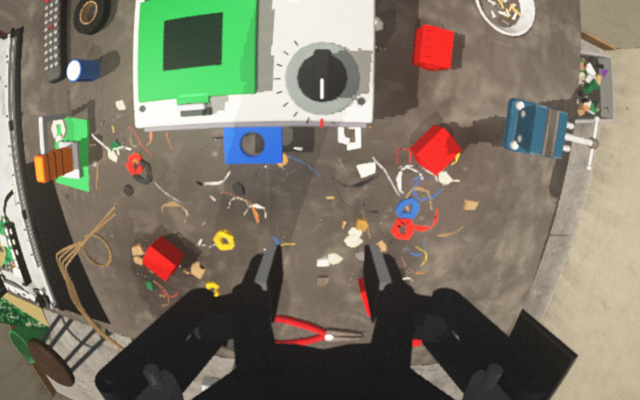

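View pics/s50.png

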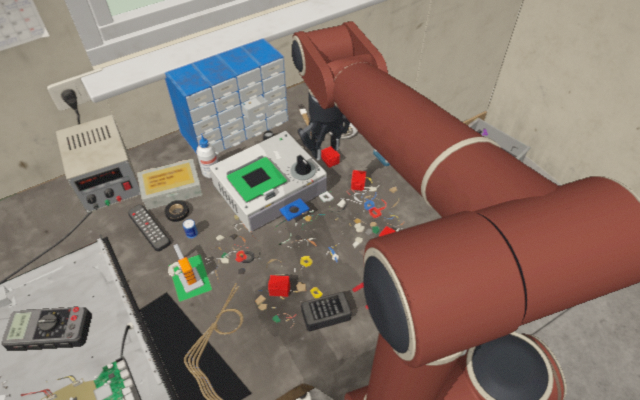

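```bash
python3 - <<'E'
from h import *
p=params('wrist'); im=cv2.imread('pics/w50.png')
print('hole',at(p,(252.5,143.5),.04,True).round(4))
cv2.imwrite('pics/w50c.png',cv2.resize(im[30:170,130:380],None,fx=3.1,fy=4,interpolation=cv2.INTER_CUBIC))
A=at(p,(321.5,98),.122,True);B=at(p,(321.5,78),.122,True);v=(A-B)[:2];print('pointer',np.degrees(np.arctan2(v[1],v[0]))%360)
E
```

```text
hole [0.6324 0.0202 0.04  ]
pointer 183.84776724226344
```

View pics/w50c.png

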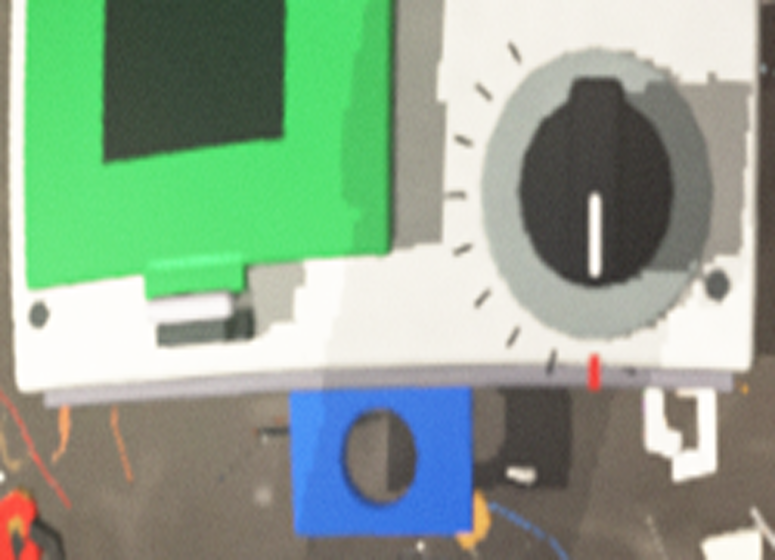

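```bash
python3 -c "
from station import ctrl
print(ctrl.finish_job())"
```

```text
the job is handed in; nothing more can be done
None
```

I ran the whole job in order and handed it in at about 49 s of the 210 s allowed; the hand-in reports no verdict.

**What I did**
- I hooked the prong into the lip hole and drew the tray out to its stop, measured at about 119 mm. Then I stood the hook back on its green pad.
- Only two grey transformers were in the scene. I set both upright on the tray floor and left the red look-alikes alone.
- I pushed the tray home until it hit its stop at about 17 N.
- I pressed the cover shut with about 22 N, and it stayed down after I let go.
- I turned the knob anticlockwise by about 73° to its stop.

**What the last pictures showed**
- The hole was back at, or slightly beyond, its first home position: x about 0.632 m against 0.626–0.629 m measured at the start.
- The cover lay flat under its catch.
- The knob pointer was on the red mark, measured at 183.8° against 182.6° expected.
- The hook stood upright on its pad, the capacitor showed no visible shift, and the gripper was clear of everything.

**What failed or disagreed**
- My first grasp at a transformer closed on nothing. The pictures put the fingertips about 40 mm behind where the tool reading placed them. I allowed for that offset from then on.
- The first transformer had slid in the tray towards the right wall while I fetched the second. I measured it at about y = -0.083 m (limit ±0.1 m) and still upright, so I left it there.
- With the tray shut I could not check the transformers again. They last looked upright while the tray was going in.

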